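# Cover the offcut funnel and present a veneer slide label up

## Robot

A 6-joint arm with a two-finger parallel gripper is mounted at the origin on the work surface. World frame = base frame: x ahead of the robot, y to its left, z up, the work surface at z = 0. Lengths are in mm, angles in rad, forces in N, time in s.
With the tool pointing down it reaches from about 350 to 975 mm from the base axis. Payload 7.1 kg.
Tool frame: the origin (TCP) lies at the centre of the arm's flange, where the gripper is bolted on; the fingertips stand 182 mm ahead of it and the grasp point (between the pads) lies 163 mm ahead of it; x points along the fingers, y is the direction in which the jaws open and shut, and the axes are right-handed (so a half turn about x gives the same grasp; the last joint's range is limited). The gripper opens to 88 mm and grips with 3 to 60 N. Pads are 20 mm wide; open, the fingers measure 115 mm over their backs; the gripper's body (75 mm by 178 mm) begins 61 mm behind the grasp point.
Start: joints at [-1.334, 0.423, 1.63, -0, 1.089, -0.019], TCP at [158.156, -604.643, 404.675] pointing down, gripper open.
Joint ranges: [-3, 3], [-0.9, 2.11], [0.09, 2.58], [-1.31, 4.45], [0.11, 2.69], [-2.54, 2.54]. Speed limits (rad/s): [2.39, 2.39, 3.01, 3.14, 3.14, 3.14].

## Interface

Orientations are given as a rotation vector (axis times angle).
In Python, from workcell import readout, viewer, workorder, models gives the robot as it stands. The module is installed in compiled form; this text tells all that it offers.
- The arm moves only by the tool apply_moves, never from a script. Its argument "commands" is a list that holds one entry, the list of rows, each a list of 4 numbers: the shift along the world's x, y, z in m, then the turn about the world's z in rad. A call has 1 to 8 rows; each row is the pose to reach, as a shift and turn from the pose commanded when the call began; what a row does not reach only later rows make up. A row lasts 1/8 s, in which the tool goes at most 62.5 mm and 10.7 degrees, less where a joint would pass 70% of its speed; a pose out of reach is approached as far as the arm can. A call with a gripper value outside its range is refused whole. "gripper" is the finger opening in m, from 0 to 0.0878, set as the call begins (left out, the last holds). The fingers move at their own pace and stop on an object; the grip force is fixed at half the most. Time passes only in rows, so rows that repeat a pose let the fingers close. It gives the time, the measured TCP pose, the force and the opening at its end, in the units of the state.
- readout.get_obs(): the state, without advancing time (a new reading comes with each control period).
- viewer.get_image(name): name is "side" or "top" or "wrist"; returns a dict with "color" (480x640x3 uint8, red, green, blue), "vertical_fov" (degrees; the focal length in pixels is half the picture's height over the tangent of half this angle, whatever the lens; pixels are square), "cx", "cy" (the principal point, pixels), "rvec" (rotation vector, rad) and "tvec" (3), from world to camera coordinates, as OpenCV has them. Camera axes: x right, y down, z forward; pixel columns grow to the right and rows downward; lengths in mm; the calibration is good to about 2 mm. A picture is of the moment at which its call begins. There is no depth.
- workorder.close_job(): hands the job in, once; it reports no verdict.
Trained networks look in the newest picture that a camera, given by its name, has taken for a name from the list of things; names that differ only in an ending like _2 or _b are one class to them, and where a whole thing is asked for, a point or a joint stands for the part that bears it (a point fixed in the world has none). Each returns a list of dicts, best first, with "conf" (0 to 1); they miss things now and then, are a little off and sometimes report something else, mostly with a low value. They report only what shows in the picture. A call takes as long as a camera call. They do not tell look-alikes from the thing itself.
- models.search_frame(camera, label): "position" ([x, y, z] in mm, in world coordinates, good to about 4 mm: the middle of the surface that is visible of it).
- models.place_of(camera, label): "position" ([x, y, z] in mm, in world coordinates, good to about 4 mm: a listed point, or the origin of a listed thing).
The state is a dict: "t": time; "qpos": joint angles; "qvel": joint speeds; "joint_torque": joint torques, N m; "ee_pos": TCP position; "orientation": TCP orientation; "ft_force": force on the tool from outside, world axes, zero at the start; "moment": the same for the moment, N m; "width": finger opening in mm.
Only numpy, scipy, OpenCV 4.12 (cv2) and the standard library are available. Lean on these libraries where they do the work, as an engineer would, in place of code of your own. Each camera call takes 0.05 s, during which the arm holds its last target.

## Task

Set the loose white cover gently onto the tin funnel's rim, seated and level, and let go. Then find the frosted label end of the veneer slide by its small corner notch, pick the slide up without putting fingers on that label, and hold it over the middle of the cover, about 10 cm above the knob, label face on top and label end uppermost, sloping about 45 degrees (towards any side). Finish still holding it there, steady and touching nothing else, with the weight, scratch stock and awl left alone.

Things in the scene. Friction and masses are not known exactly. Their poses are not given: they have to be found in the camera images.
- funnel: Fixed tin funnel set in the counter, with a round upright collar 132 mm outside and 124 mm inside diameter, 40 mm high, inside walls upright for the top 13 mm, dark throat in the middle; a flat flange 160 mm across and 1.5 mm thick surrounds it. Origin on its axis at counter level; z up.
- funnel_rim (a point): Centre of the funnel's mouth, on its axis at the level of the collar's top edge (40 mm above the counter).
- cover: Loose white disc, 144 mm diameter, 6 mm thick, about 0.2 kg. Below it a spigot 114 mm diameter (104 at the bottom), 10 mm deep, enters the collar with 5 mm play all round. Dark knob on top: stem 16 mm diameter, then a head 30 mm diameter from 26 to 48 mm above the origin. Origin: centre of the spigot's underside; z up; starts lying on the counter on its spigot.
- cover_seat (a point): Centre of the cover's flange underside, 10 mm above the cover's origin; it coincides with the funnel_rim point when the cover is seated and centred.
- block: Fixed waxed mahogany sample block, 80 x 22 x 22 mm (x, y, z), on which the slide lies lengthwise, overhanging it all round. Origin at the centre of its underside, on the counter.
- slide: Glass veneer slide, 110 x 36 x 6 mm (x, y, z), 50 g, clear middle with brown leaf, a pale 26 mm band at each end. Only one pale end is the frosted label: its +x, +y corner has a square 10 mm notch. Lies label face up along the block, underside 22 mm above the counter, label end pointing any way. Origin: centre of underside; x points to the label end, z out of the label face.
- label: The frosted label end of the slide, part of the slide, its outer 26 mm on the +x side (29 to 55 mm from the slide's middle), with the corner notch. Fingers must not touch it. Origin and axes the same as the slide's.
- weight: Bystander: round green-painted cast-iron weight, 52 mm diameter, 60 mm tall. Origin at the centre of its underside.
- scratch_stock: Bystander: brass scratch stock, 95 x 44 x 18 mm, lying flat. Origin under its middle.
- awl: Bystander: awl lying flat, black ebony handle 75 x 20 mm to -x and steel spike to +x, 136 mm long. Origin on the counter under the ferrule between handle and spike.
There are look-alikes about, which are no part of the job. What is shaped like the slide but green, purple or yellow is not meant.

How it is judged (in metres and radians):
On the way, in this order (a step that is already met when the one before it is completed fails the run):
1. the cover sits seated and level on the funnel's rim, let go, while the slide still lies on its block (horizontal distance between cover_seat and funnel_rim below 0.007 m and z of cover_seat in the frame of funnel_rim between -0.003 and 0.0025 m and angle between cover's own z axis and vertical below 0.035 rad and contact force between cover and funnel above 0.2 N and contact force between the fingers and cover below 0.1 N and linear speed of cover below 0.03 m/s and distance of slide from where it was at the start of the episode below 0.02 m and contact force between the fingers and slide below 0.1 N), for 0.2 s.
2. the slide is lifted off its block in the fingers (height (world z) of slide above 0.06 m and contact force between the fingers and slide above 1 N and contact force between slide and block below 0.1 N), for 0.2 s.
At the end, for the whole second after the job is handed in: Cover on the rim within 7 mm, level within 2 degrees, untouched. Slide held still in the fingers alone, middle within 60 mm of the funnel axis, 90 to 210 mm above the rim, label end up at 25 to 70 degrees, label face on top, roll under 17 degrees. Bystanders within 20 mm of their start (horizontal distance between cover_seat and funnel_rim below 0.007 m and z of cover_seat in the frame of funnel_rim between -0.003 and 0.0025 m and angle between cover's own z axis and vertical below 0.035 rad and contact force between cover and funnel above 0.2 N and contact force between each of the fingers, slide and cover below 0.1 N and linear speed of each of cover, slide below 0.03 m/s and horizontal distance between slide and funnel_rim below 0.06 m and z of slide in the frame of funnel_rim between 0.09 and 0.21 m and angle between slide's own x axis and vertical between 0.35 and 1.13 rad and angle between slide's own z axis and vertical below 1.3 rad and angle between slide's own y axis and vertical between 1.27 and 1.87 rad and contact force between the fingers and slide above 1 N and contact force between slide and block below 0.1 N and contact force between slide and funnel below 0.1 N and angular speed of slide below 0.3 rad/s and distance of each of weight, scratch_stock, awl from where it was at the start of the episode below 0.02 m); the arm keeps its last pose, push and grip.
It fails at once if fingers on the frosted label (contact force between the fingers and label above 0.5 N).
It fails at once if the cover is dropped onto the funnel rather than set down gently (horizontal distance between cover_seat and funnel_rim below 0.03 m and z of cover_seat in the frame of funnel_rim below 0.025 m and linear speed of cover above 0.4 m/s).
It fails at once if the weight is disturbed (distance of weight from where it was at the start of the episode above 0.02 m).
It fails at once if the scratch stock is disturbed (distance of scratch_stock from where it was at the start of the episode above 0.02 m).
It fails at once if the awl is disturbed (distance of awl from where it was at the start of the episode above 0.02 m).
It also fails if it takes over 54 s, if anything falls off the work surface, if the arm or the gripper's body presses on something with over 40 N, if the wrist force passes 120 N, or if a joint passes its speed limit or range.

## Working session

There is one attempt and no reset: what is moved stays moved. The work goes in short steps, Python scripts to look and compute and a tool call to move; the robot and the scene stay as the last step left them, time stands still between calls to the robot, and variables do not carry over. Pictures are saved under pics/ and viewed, and the job is handed in when it is done.

Besides the shell and the picture viewer there is one more tool, called as a command line: name --argument value ..., lists and objects as JSON in quotes. apply_moves: Moves the arm, as the interface text tells. Its arguments: {"type":"object","properties":{"commands":{"type":"array","items":{"type":"array","items":{"type":"array","items":{"type":"number"}}}},"gripper":{"type":"number"}},"required":["commands"]}

```bash
mkdir -p pics
cat > h.py <<'E'
from workcell import readout, viewer, workorder, models
import cv2, numpy as np
def shot(cam,name):
    d=viewer.get_image(cam); cv2.imwrite(f'pics/{name}.png',d['color'][:,:,::-1]); np.save(f'pics/{name}.npy',d,allow_pickle=True); return d
def load(name): return np.load(f'pics/{name}.npy',allow_pickle=True).item()
def K(d):
    f=240/np.tan(np.radians(d['vertical_fov'])/2); return np.array([[f,0,d['cx']],[0,f,d['cy']],[0,0,1.]])
def proj(d,P): return cv2.projectPoints(np.array(P,float).reshape(-1,1,3),np.array(d['rvec'],float),np.array(d['tvec'],float),K(d),None)[0].reshape(-1,2)
def unproj(d,uv,z):
    R=cv2.Rodrigues(np.array(d['rvec'],float))[0]; t=np.array(d['tvec'],float).ravel(); C=-R.T@t
    r=R.T@np.linalg.inv(K(d))@np.array([uv[0],uv[1],1.]); return C+r*(z-C[2])/r[2]
E
python3 - <<'E'
from h import *
for c in ['top','side','wrist']:
    d=shot(c,c+'0'); R=cv2.Rodrigues(np.array(d['rvec']))[0]; print(c,d['vertical_fov'],(-R.T@np.array(d['tvec']).ravel()).round())
for c in ['top','side']:
  for l in ['funnel_rim','cover','cover_seat','block','slide','weight','scratch_stock','awl','label']:
    print(c,l,[(np.round(x['position']).tolist(),round(x['conf'],2)) for x in models.place_of(c,l)])
E
```

```text
top 45.844777463638785 [ 334.   47. 1431.]
side 49.80417614797948 [ 66. 737. 580.]
wrist 67.18209352196699 [ 241. -583.  384.]
top funnel_rim [([479.0, 8.0, 38.0], 0.56), ([726.0, 124.0, -1.0], 0.47)]
top cover [([539.0, -218.0, -2.0], 0.87), ([736.0, 275.0, -3.0], 0.2)]
top cover_seat [([540.0, -221.0, 10.0], 0.75)]
top block []
top slide [([349.0, 397.0, 3.0], 0.97), ([560.0, 307.0, 22.0], 0.7), ([437.0, 268.0, -1.0], 0.7), ([849.0, 94.0, 5.0], 0.63), ([282.0, 247.0, -4.0], 0.59)]
top weight [([724.0, 125.0, 0.0], 0.75)]
top scratch_stock [([734.0, 274.0, -3.0], 0.58), ([559.0, 302.0, 18.0], 0.38)]
top awl [([731.0, -204.0, 2.0], 0.61)]
top label [([436.0, 265.0, -2.0], 0.68), ([562.0, 303.0, 15.0], 0.53), ([850.0, 97.0, -1.0], 0.51), ([280.0, 247.0, 2.0], 0.43)]
side funnel_rim [([477.0, 8.0, 40.0], 0.72)]
side cover [([537.0, -218.0, -2.0], 0.65), ([539.0, -219.0, 8.0], 0.45)]
side cover_seat [([542.0, -214.0, 7.0], 0.59)]
side block [([560.0, 304.0, 4.0], 0.69)]
side slide [([287.0, 244.0, 3.0], 0.77), ([854.0, 94.0, -1.0], 0.76), ([433.0, 272.0, -2.0], 0.7), ([562.0, 306.0, 25.0], 0.65), ([350.0, 394.0, -2.0], 0.58)]
side weight [([719.0, 122.0, -10.0], 0.6)]
side scratch_stock [([737.0, 269.0, 3.0], 0.6)]
side awl [([732.0, -204.0, -5.0], 0.59)]
side label [([560.0, 307.0, 20.0], 0.69), ([435.0, 267.0, 0.0], 0.58)]
```

View pics/top0.png

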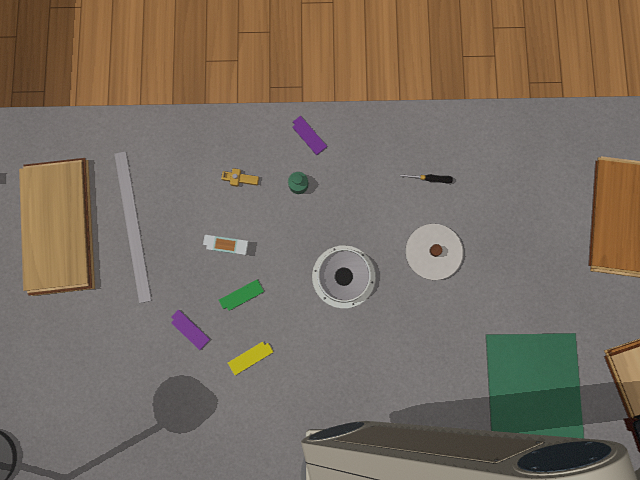

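View pics/side0.png

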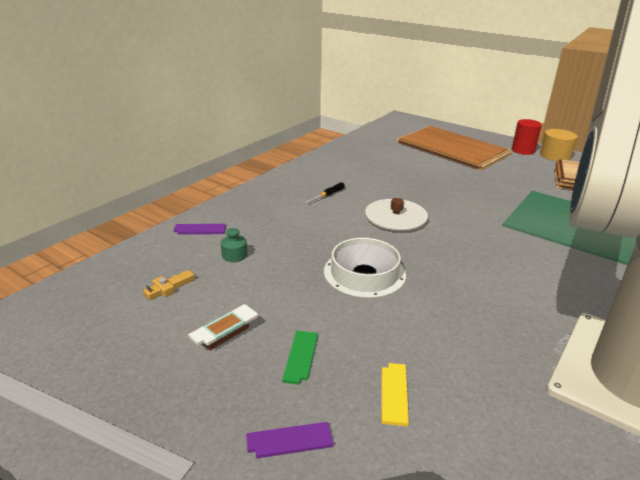

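Run:
```python
from h import *
d=load('top0'); p=proj(d,[[561,306,28]])[0]; print(p)
u,v=p.astype(int); im=d['color'][v-50:v+50,u-60:u+60,::-1]; cv2.imwrite('pics/slz.png',cv2.resize(im,None,fx=6,fy=6,interpolation=cv2.INTER_CUBIC)); print(u-60,v-50)
```

```text
[224.69099351 244.44575137]
164 194
```

View pics/slz.png

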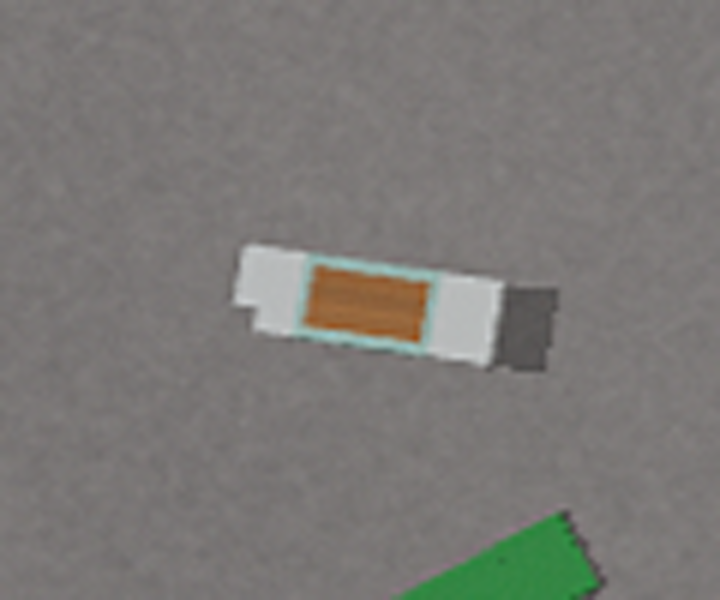

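Run:
```python
from h import *
d=load('top0'); 
def w(c,z): return unproj(d,(c[0]/6+164,c[1]/6+194),z)
TL,TR,BR=[w(c,28) for c in [(245,243),(503,283),(490,368)]]
print(TL,TR,BR, np.linalg.norm(TL-TR),np.linalg.norm(TR-BR),(TL+BR)/2, np.degrees(np.arctan2(*(TL-TR)[[1,0]])))
im=d['color'].astype(int)
# white cover mask
def ell(cx,cy,r,thr,z,name):
    g=im.min(2).copy(); m=np.zeros(g.shape,np.uint8); m[cy-r:cy+r,cx-r:cx+r]=(g[cy-r:cy+r,cx-r:cx+r]>thr)*255
    cs,_=cv2.findContours(m,cv2.RETR_EXTERNAL,cv2.CHAIN_APPROX_NONE); c=max(cs,key=cv2.contourArea)
    e=cv2.fitEllipse(c); print(name,e,unproj(d,e[0],z).round(1), 'diam at z', np.linalg.norm(unproj(d,(e[0][0]+e[1][1]/2,e[0][1]),z)-unproj(d,(e[0][0]-e[1][1]/2,e[0][1]),z)))
ell(435,252,36,150,16,'cover')
ell(344,277,40,140,1.5,'funnel flange')
for n,uv,z in [('knob',(436,250),48)]: print(n,unproj(d,uv,z))
```

```text
[587.15823559 356.31408705  28.        ] [568.36742099 247.95703362  28.        ] [532.57899458 253.18100778  28.        ] 109.97429582155378 36.167684070514255 [559.86861509 304.74754741  28.        ] 80.16185431794773
cover ((433.6234436035156, 251.36387634277344), (54.41464614868164, 56.065311431884766), 124.33061981201172) [ 536.6 -218.2   16. ] diam at z 140.71131359876972
funnel flange ((341.1138916015625, 275.9981994628906), (57.910160064697266, 61.882381439208984), 5.558621406555176) [479.6  15.2   1.5] diam at z 156.36127657607037
knob [ 535.32702396 -218.18655992   48.        ]
```

Run:
```python
from h import *
d=load('top0'); 
im=d['color'][195:325,295:475,::-1]; im=cv2.resize(im,None,fx=4.4,fy=4.4,interpolation=cv2.INTER_CUBIC)
cv2.imwrite('pics/fz.png',im)
```

```text
(no output)
```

View pics/fz.png

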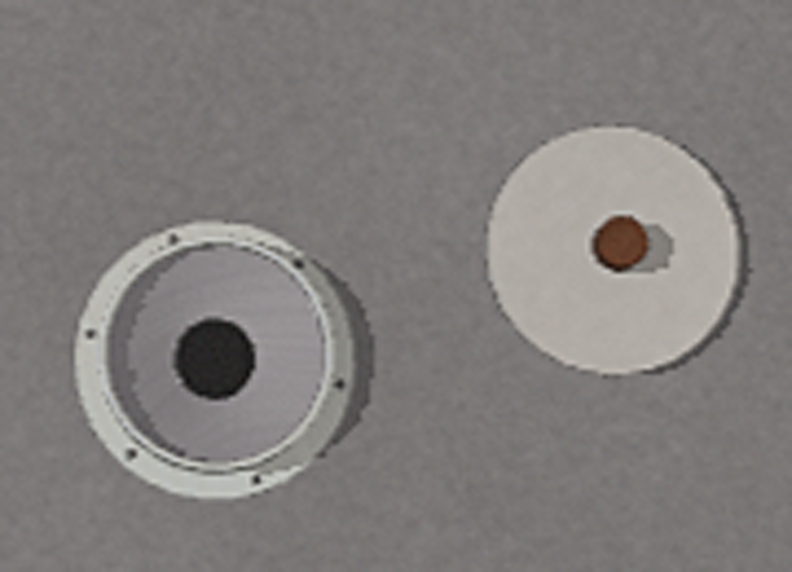

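View pics/wrist0.png

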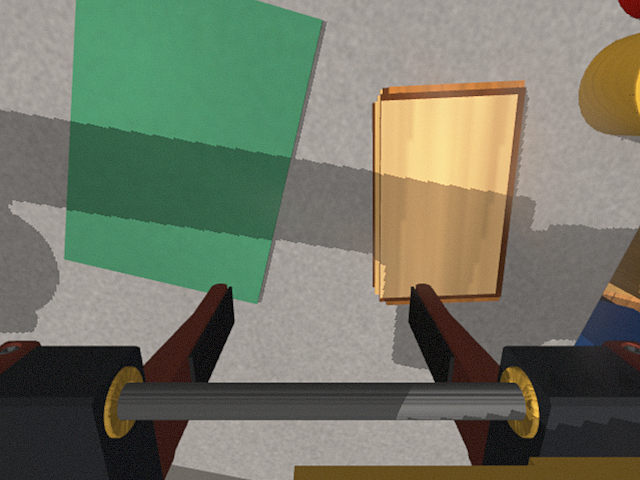

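Run:
```python
from h import *
d=load('top0'); 
for n,c,z in [('mouth',(217,355),40),('flange',(213.5,359.5),1.5),('throat?',(215,359),10),('knob',(621,243),48),('disc',(613.5,250),16)]: print(n,unproj(d,(c[0]/4.4+295,c[1]/4.4+195),z).round(1))
o=readout.get_obs(); print(o)
R=cv2.Rodrigues(np.array(o['orientation']))[0]; print(R.round(3))
# wrist cam in tool frame
w=load('wrist0'); Rc=cv2.Rodrigues(np.array(w['rvec']))[0]; print((R.T@(-Rc.T@np.array(w['tvec']).ravel()-o['ee_pos'])).round(1)); print((R.T@Rc.T).round(3))
```

```text
mouth [476.4   8.2  40. ]
flange [477.7   9.2   1.5]
throat? [477.2   8.5  10. ]
knob [ 534.8 -218.5   48. ]
disc [ 535.4 -220.2   16. ]
{'t': 1.05, 'qpos': array([-1.33397426e+00,  4.23108099e-01,  1.62988511e+00, -1.60653810e-05,
        1.08862732e+00, -1.89974573e-02]), 'qvel': array([ 1.74333563e-04, -1.42417647e-04,  7.92508089e-04, -4.94855007e-04,
       -2.15320908e-05, -2.52452290e-04]), 'joint_torque': array([-1.55117459e-04, -5.44583452e+01, -2.74046767e+01,  6.44825189e-02,
        1.67794141e-02,  4.88160126e-06]), 'ee_pos': array([ 158.17096161, -604.64265331,  404.67586217]), 'orientation': array([ 2.08509099,  0.26820529, -2.08512711]), 'ft_force': array([-0.30065528,  0.36801985,  1.22749761]), 'moment': array([-0.04395973,  0.01891462,  0.02275068]), 'width': 87.70728153037409}
[[-0.     0.253 -0.967]
 [ 0.    -0.967 -0.253]
 [-1.    -0.     0.   ]]
[ 20.8  -0.1 -85.5]
[[ 0.002 -0.307  0.952]
 [ 1.    -0.    -0.002]
 [ 0.001  0.952  0.307]]
```

apply_moves --commands '[[[0.042, 0.043, 0, 0.14], [0.084, 0.086, 0, 0.28], [0.126, 0.129, 0, 0.42], [0.168, 0.172, -0.02, 0.56], [0.21, 0.215, -0.04, 0.7], [0.252, 0.258, -0.06, 0.84], [0.294, 0.3, -0.08, 0.98], [0.336, 0.343, -0.1, 1.143]]]' --gripper 0.06

```text
t: 2.05
ee_pos: [493.1, -262.6, 305.5]
orientation: [1.331, 1.125, -1.331]
ft_force: [0.6, -0.7, -0.2]
width: 60.1
```

apply_moves --commands '[[[0.041, 0.0425, -0.02, 0], [0.041, 0.0425, -0.02, 0]]]'

```text
t: 2.3
ee_pos: [534.7, -218.6, 284.4]
orientation: [1.331, 1.127, -1.332]
ft_force: [-0.9, 0.2, -0.0]
width: 59.7
```

Run:
```python
from h import *
d=shot('wrist','wrist1'); o=readout.get_obs(); print(o['t'],o['ee_pos'],cv2.Rodrigues(np.array(o['orientation']))[0].round(3).tolist(),o['width'])
for l in ['cover','cover_seat']: print(l,[(np.round(x['position']).tolist(),round(x['conf'],2)) for x in models.place_of('wrist',l)])
```

```text
2.35 [ 533.59739985 -220.04544093  285.02747135] [[-0.001, 0.986, -0.168], [0.0, -0.168, -0.986], [-1.0, -0.001, -0.0]] 60.031533132416534
cover [([537.0, -220.0, 2.0], 0.81)]
cover_seat [([540.0, -221.0, 9.0], 0.94)]
```

View pics/wrist1.png

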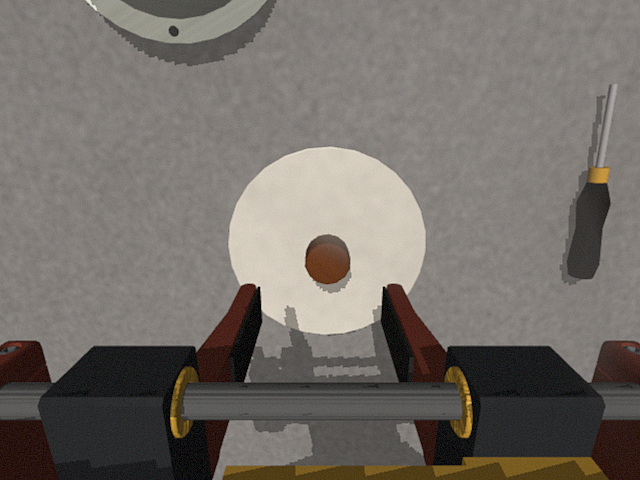

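Run:
```python
from h import *
d=load('wrist1'); print(unproj(d,(327,262),46),[unproj(d,p,16).round(1).tolist() for p in [(229,240),(425,240),(327,147),(327,334)]])
```

```text
[ 538.82665013 -217.9397384    46.        ] [[470.5, -200.9, 16.0], [609.7, -224.4, 16.0], [550.6, -148.6, 16.0], [527.5, -289.0, 16.0]]
```

apply_moves --commands '[[[0.0025, 0, -0.03, 0], [0.0025, 0, -0.06, 0], [0.0025, 0, -0.0815, 0], [0.0025, 0, -0.0815, 0]]]'

```text
t: 2.95
ee_pos: [533.9, -222.8, 203.6]
orientation: [1.336, 1.124, -1.338]
ft_force: [0.7, 0.4, 0.5]
width: 59.8
```

apply_moves --commands '[[[0, 0, 0, 0], [0, 0, 0, 0], [0, 0, 0, 0], [0, 0, 0, 0], [0, 0, 0, 0], [0, 0, 0, 0]]]' --gripper 0.0

```text
t: 3.7
ee_pos: [535.9, -221.8, 205.2]
orientation: [1.335, 1.121, -1.333]
ft_force: [0.3, -0.9, 5.5]
width: 29.4
```

apply_moves --commands '[[[0, 0, 0.02, 0], [0, 0, 0.05, 0], [0, 0, 0.09, 0], [0, 0, 0.09, 0], [0, 0, 0.09, 0]]]'

```text
t: 4.32
ee_pos: [534.7, -221.3, 294.0]
orientation: [1.334, 1.124, -1.335]
ft_force: [0.2, 0.1, -3.3]
width: 29.3
```

Run:
```python
from h import *
d=shot('wrist','wrist2')
for i in range(3):
  o=readout.get_obs(); print(o['t'],o['ee_pos'],o['orientation'],o['width'],o['ft_force'])
  shot('top','top2')
```

```text
4.375 [ 534.60198531 -221.21008954  293.33207561] [ 1.33429157  1.12503057 -1.33600872] 29.49225843350726 [-0.50022291  0.41280953 -3.08257065]
4.425 [ 534.58909529 -221.22794709  293.00731845] [ 1.3341874   1.12553254 -1.33633674] 29.52111061137544 [ 0.60895476 -0.47096519 -3.31699993]
4.475 [ 534.67772464 -221.23641669  292.89998195] [ 1.33410024  1.12566686 -1.33637031] 29.59569471897571 [-0.52188912 -0.22195475 -3.07835832]
```

View pics/wrist2.png

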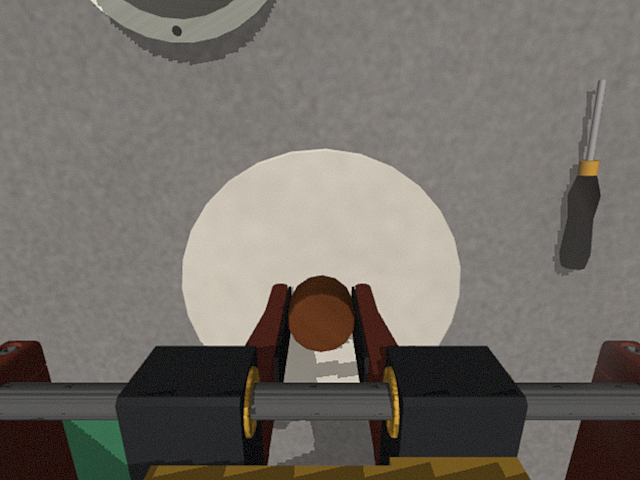

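Run:
```python
from h import *
d=load('wrist2')
z=105
pts=np.array([unproj(d,p,z)[:2] for p in [(182,272),(461,272),(321.5,149),(222,190),(420,190)]]); print(pts.round(1))
from scipy.optimize import least_squares
for z in (103,105,107):
  pts=np.array([unproj(d,p,z)[:2] for p in [(182,272),(461,272),(321.5,149)]])
  r=least_squares(lambda x:np.hypot(*(pts-x[:2]).T)-x[2],[535,-220,72]); print(z,r.x)
t=load('top2')
im=t['color'][180:325,295:475,::-1]; im=cv2.resize(im,None,fx=4.4,fy=4.4,interpolation=cv2.INTER_CUBIC)
cv2.imwrite('pics/fz2.png',im)
```

```text
[[ 468.4 -194.7]
 [ 607.  -218.8]
 [ 548.1 -147.5]
 [ 498.9 -157.9]
 [ 590.4 -173.8]]
103 [ 535.68468489 -218.5912532    72.04691511]
105 [ 535.85162663 -217.64412638   71.20350944]
107 [ 536.01856836 -216.69699956   70.36010378]
```

View pics/fz2.png

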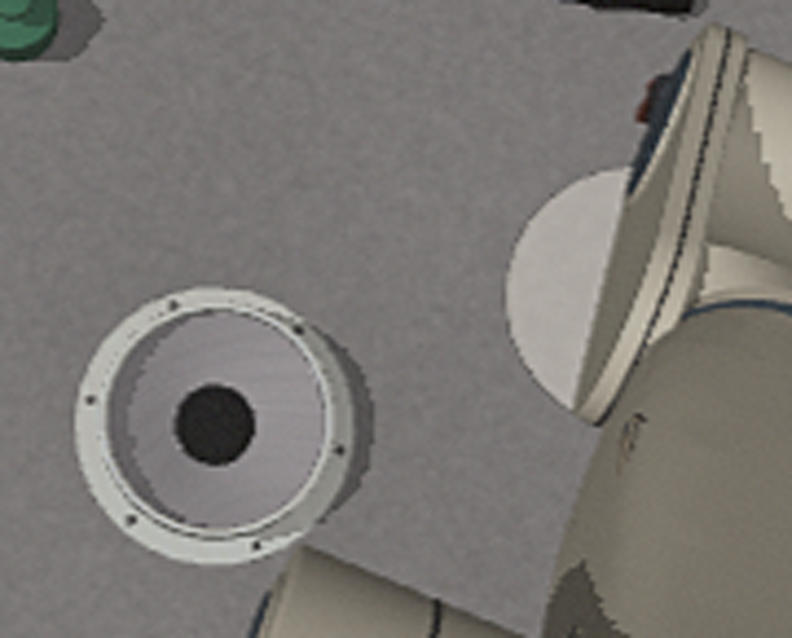

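apply_moves --commands '[[[-0.015, 0.04, 0, 0], [-0.03, 0.08, 0, 0], [-0.045, 0.12, 0, 0], [-0.055, 0.14, 0, 0], [-0.055, 0.14, 0, 0]]]'

```text
t: 5.15
ee_pos: [479.8, -80.7, 293.9]
orientation: [1.333, 1.125, -1.334]
ft_force: [-0.1, -0.7, -3.3]
width: 29.6
```

Run:
```python
from h import *
d=shot('wrist','wrist3')
o=readout.get_obs(); print(o['t'],o['ee_pos'],o['orientation'],o['width'],o['ft_force'])
for l in ['funnel_rim','cover_seat']: print(l,[(np.round(x['position']).tolist(),round(x['conf'],2)) for x in models.place_of('wrist',l)])
```

```text
5.2 [480.53114837 -81.49247064 294.19804163] [ 1.33377592  1.12321596 -1.3339032 ] 29.280444457726716 [ 1.23442001  0.43057013 -2.44573599]
funnel_rim [([481.0, 8.0, 43.0], 0.58)]
cover_seat [([482.0, -79.0, 99.0], 0.91)]
```

View pics/wrist3.png

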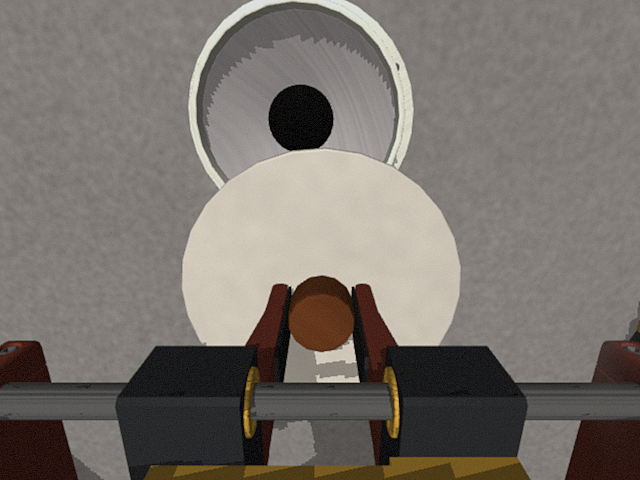

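Run:
```python
from h import *
d=load('wrist3')
for pts,z in [([(203,108),(398,108),(299,9)],40),([(189,108),(411,108)],40)]:
  print(np.array([unproj(d,p,z) for p in pts]).round(1))
c=np.array([unproj(d,p,104) for p in [(182,272),(461,272),(321.5,149)]]); print(c.round(1))
# predicted circles
im=d['color'][:,:,::-1].copy()
a=np.linspace(0,2*np.pi,80)
for (cx,cy,z,r,col) in [(479,8.5,40,62,(0,0,255)),(479,8.5,40,66,(0,255,0)),(481,-78.6,104,72,(255,0,0))]:
  p=proj(d,np.c_[cx+r*np.cos(a),cy+r*np.sin(a),a*0+z]); cv2.polylines(im,[p.astype(np.int32)],True,col,1)
cv2.imwrite('pics/ov3.png',im)
```

```text
[[425.4  25.3  40. ]
 [542.1   5.1  40. ]
 [492.7  66.7  40. ]]
[[417.   26.7  40. ]
 [549.9   3.8  40. ]]
[[412.9 -54.7 104. ]
 [552.3 -78.6 104. ]
 [493.   -7.  104. ]]
```

View pics/ov3.png

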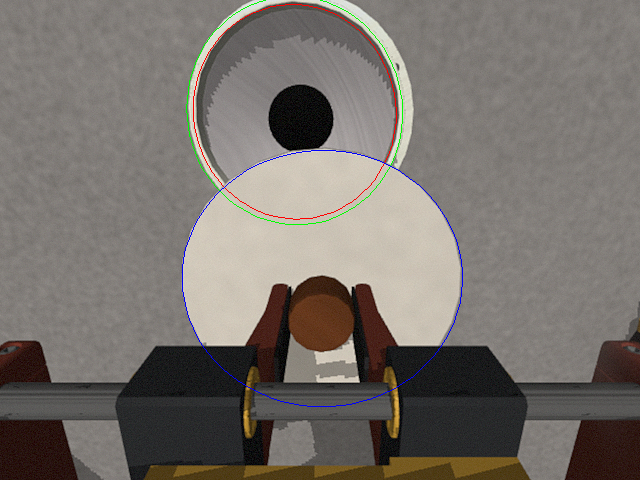

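Run:
```python
from h import *
d=load('wrist3')
im=cv2.resize(d['color'][0:200,180:420,::-1],None,fx=3.3,fy=3,interpolation=cv2.INTER_CUBIC).copy()
cv2.imwrite('pics/z3.png',im)
```

```text
(no output)
```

View pics/z3.png

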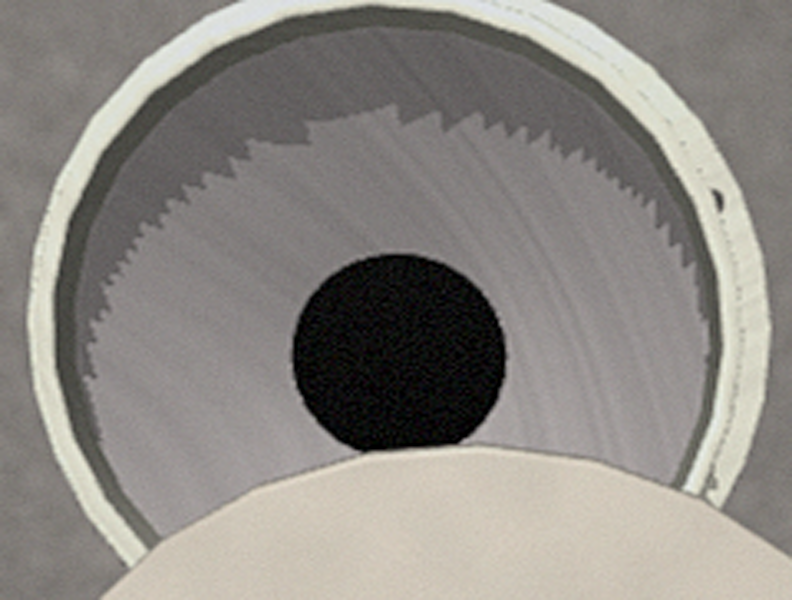

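Run:
```python
from h import *
d=load('wrist3')
from scipy.optimize import least_squares
px=[(57,320),(722,320),(375,6),(135,120),(620,95),(690,200),(75,240),(150,545),(690,470)]
pts=np.array([unproj(d,(180+x/3.3,y/3),40)[:2] for x,y in px])
r=least_squares(lambda x:np.hypot(*(pts-x[:2]).T)-x[2],[479,8,62]); print(r.x,r.fun)
```

```text
[481.53774953   9.68812331  61.32902412] [ 0.39688491 -0.08857283  0.23919312 -0.10247643  0.61626919 -0.44472334
 -0.8283562   0.33239925 -0.12061769]
```

apply_moves --commands '[[[0.0005, 0.03, 0, 0], [0.0005, 0.06, 0, 0], [0.0005, 0.08, 0, 0], [0.0005, 0.088, 0, 0], [0.0005, 0.088, -0.015, 0], [0.0005, 0.088, -0.03, 0], [0.0005, 0.088, -0.038, 0], [0.0005, 0.088, -0.042, 0]]]'

```text
t: 6.3
ee_pos: [480.6, 6.0, 251.3]
orientation: [1.334, 1.124, -1.336]
ft_force: [0.8, 0.3, -2.7]
width: 29.3
```

Run:
```python
from h import *
d=shot('wrist','wrist4'); shot('side','side4')
o=readout.get_obs(); print(o['t'],o['ee_pos'],o['orientation'],o['width'],o['ft_force'])
im=load('side4')['color'][200:320,280:450,::-1]; cv2.imwrite('pics/s4.png',cv2.resize(im,None,fx=4.5,fy=4.5,interpolation=cv2.INTER_CUBIC))
```

```text
6.4 [480.70498378   6.21685392 251.76468088] [ 1.33447389  1.1233533  -1.33576738] 29.488511255594904 [-0.4828353  -0.18089709 -3.14871458]
```

View pics/s4.png

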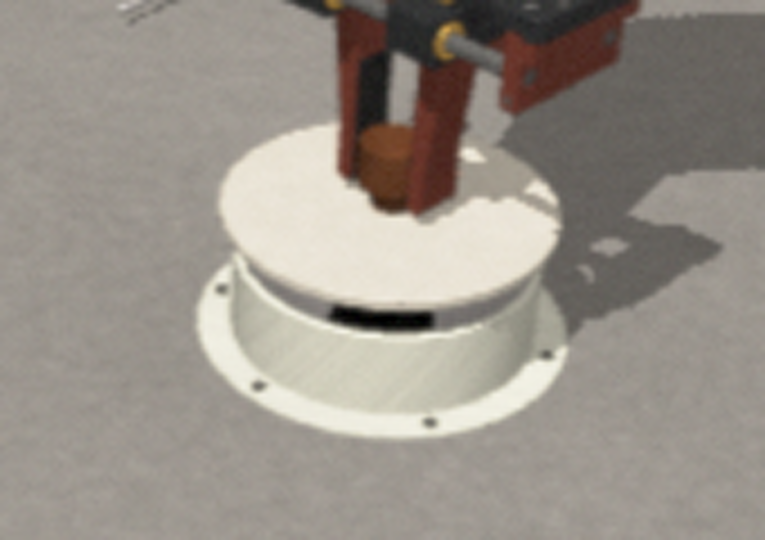

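View pics/wrist4.png

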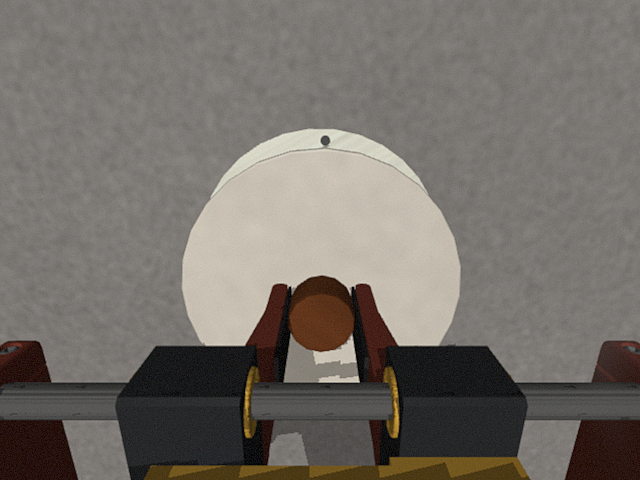

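apply_moves --commands '[[[0, 0, -0.006, 0], [0, 0, -0.011, 0], [0, 0, -0.014, 0], [0, 0, -0.016, 0], [0, 0, -0.017, 0], [0, 0, -0.017, 0]]]'

```text
t: 7.15
ee_pos: [480.8, 6.5, 235.4]
orientation: [1.335, 1.123, -1.335]
ft_force: [1.1, 0.7, -3.2]
width: 29.9
```

apply_moves --commands '[[[0, 0, -0.001, 0], [0, 0, -0.002, 0], [0, 0, -0.002, 0]]]'

```text
t: 7.52
ee_pos: [480.8, 6.5, 235.1]
orientation: [1.335, 1.123, -1.334]
ft_force: [-7.6, 0.9, 23.7]
width: 29.4
```

apply_moves --commands '[[[0, 0, 0.0012, 0], [0, 0, 0.0012, 0]]]'

```text
t: 7.78
ee_pos: [480.9, 6.4, 235.2]
orientation: [1.335, 1.123, -1.334]
ft_force: [-3.8, 0.4, 10.6]
width: 29.5
```

apply_moves --commands '[[[0, 0, 0, 0], [0, 0, 0, 0], [0, 0, 0, 0], [0, 0, 0, 0]]]' --gripper 0.06

```text
t: 8.28
ee_pos: [480.8, 6.4, 234.4]
orientation: [1.335, 1.123, -1.335]
ft_force: [0.9, 0.5, 1.5]
width: 59.8
```

apply_moves --commands '[[[0, 0, 0.02, 0], [0, 0, 0.06, 0], [0, 0, 0.09, 0], [0, 0, 0.09, 0]]]'

```text
t: 8.78
ee_pos: [481.5, 6.4, 326.4]
orientation: [1.337, 1.12, -1.331]
ft_force: [0.1, -0.4, 0.1]
width: 59.8
```

Run:
```python
from h import *
d=shot('wrist','wrist5'); shot('side','side5')
o=readout.get_obs(); print(o['t'],o['ee_pos'],o['orientation'],o['width'],o['ft_force'])
for c in ['wrist','side']:
 for l in ['funnel_rim','cover_seat']: print(l,[(np.round(x['position']).tolist(),round(x['conf'],2)) for x in models.place_of(c,l)])
im=load('side5')['color'][200:320,280:450,::-1]; cv2.imwrite('pics/s5.png',cv2.resize(im,None,fx=4.5,fy=4.5,interpolation=cv2.INTER_CUBIC))
```

```text
8.875 [480.54628684   6.42733902 324.16446585] [ 1.33478442  1.12290856 -1.33484491] 60.089930975247185 [0.45244574 0.19775475 0.11718891]
funnel_rim []
cover_seat [([481.0, 10.0, 38.0], 0.8), ([482.0, 6.0, 32.0], 0.54)]
funnel_rim []
cover_seat [([483.0, 13.0, 37.0], 0.88)]
```

View pics/s5.png

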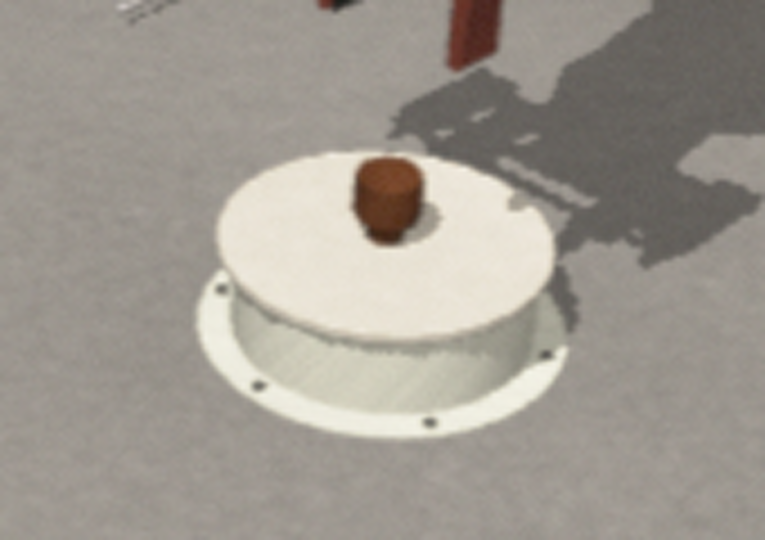

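View pics/wrist5.png

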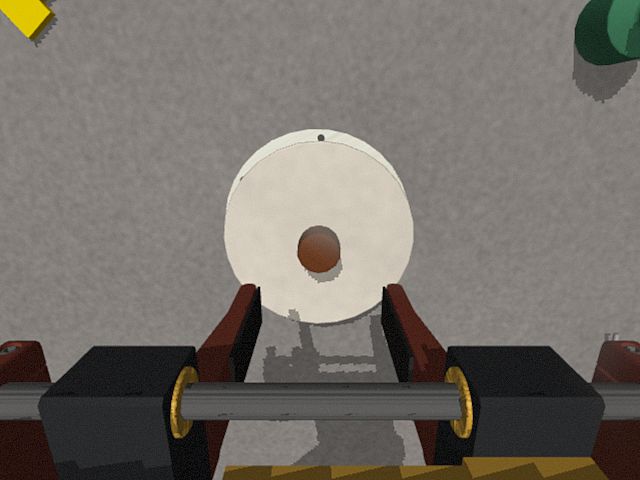

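apply_moves --commands '[[[0.018, 0.055, 0, 0], [0.036, 0.11, 0, 0], [0.054, 0.165, 0, 0], [0.072, 0.215, 0, 0], [0.076, 0.225, 0, 0], [0.076, 0.225, 0, 0]]]'

```text
t: 9.82
ee_pos: [556.4, 231.5, 323.4]
orientation: [1.332, 1.124, -1.336]
ft_force: [-0.2, -1.7, 0.6]
width: 59.7
```

Run:
```python
from h import *
d=shot('wrist','wrist6')
o=readout.get_obs(); print(o['t'],o['ee_pos'],o['orientation'],o['width'],o['ft_force'])
for l in ['block','slide','label']: print(l,[(np.round(x['position']).tolist(),round(x['conf'],2)) for x in models.place_of('wrist',l)])
```

```text
9.875 [556.21535792 230.65868483 323.55015805] [ 1.33279584  1.12346627 -1.33678798] 59.852687777099845 [-0.43161677  0.69995598 -0.07673283]
block [([738.0, 271.0, 3.0], 0.67)]
slide [([434.0, 266.0, -2.0], 0.71), ([350.0, 396.0, 0.0], 0.64), ([280.0, 244.0, 2.0], 0.63), ([561.0, 303.0, 22.0], 0.56)]
label []
```

View pics/wrist6.png

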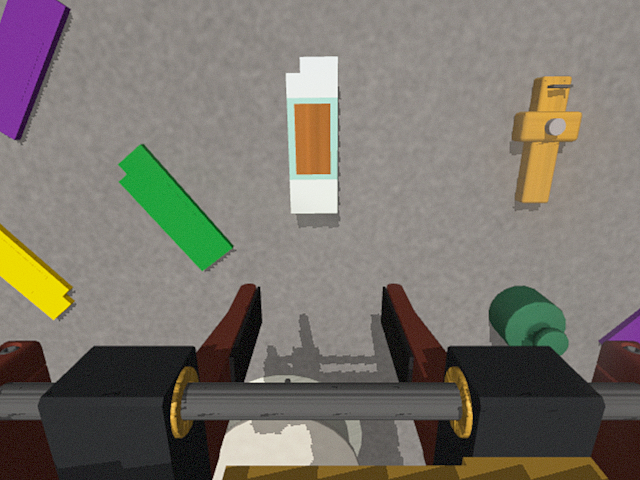

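Run:
```python
from h import *
d=load('wrist6')
o=readout.get_obs()
P=[unproj(d,p,28) for p in [(338,56),(338,213),(291,213),(286,73)]]
print(np.array(P).round(1)); A=P[0];B=P[1];C=P[2]
print(np.linalg.norm(A-B),np.linalg.norm(B-C),(A+C)/2,np.degrees(np.arctan2(*(A-B)[[1,0]])))
print([unproj(d,(p,z),28).round(1).tolist() for p,z in [(314,98),(314,180)]])
R=cv2.Rodrigues(np.array(o['orientation']))[0]; print(R.round(3), np.degrees(np.arctan2(-R[1,2],-R[0,2])))
im=d['color'][30:230,270:360,::-1]; cv2.imwrite('pics/z6.png',cv2.resize(im,None,fx=3,fy=3,interpolation=cv2.INTER_CUBIC))
```

```text
[[590.1 357.7  28. ]
 [572.8 248.8  28. ]
 [536.6 255.   28. ]
 [552.8 353.4  28. ]]
110.35311682085225 36.66392101393428 [563.34569688 306.36912494  28.        ] 80.98559627194824
[[569.1, 334.2, 28.0], [558.9, 277.2, 28.0]]
[[-0.001  0.985 -0.173]
 [-0.001 -0.173 -0.985]
 [-1.    -0.001  0.001]] 80.05919266992493
```

View pics/z6.png

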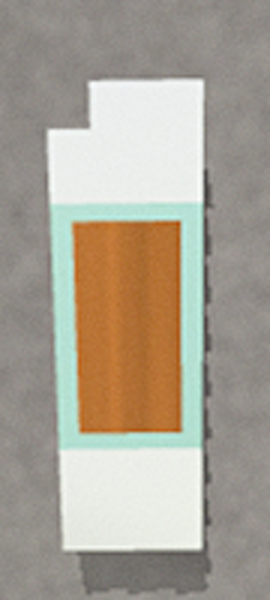

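apply_moves --commands '[[[0, 0.02, -0.04, 0], [0, 0.038, -0.08, 0], [0, 0.038, -0.11, 0], [0, 0.038, -0.122, 0], [0, 0.038, -0.1275, 0], [0, 0.038, -0.1275, 0]]]' --gripper 0.055

```text
t: 10.78
ee_pos: [557.2, 269.1, 197.7]
orientation: [1.336, 1.122, -1.334]
ft_force: [0.3, 0.3, -0.1]
width: 55.0
```

Run:
```python
from h import *
d=shot('wrist','wrist7');shot('side','side7')
o=readout.get_obs(); print(o['t'],o['ee_pos'],o['orientation'],o['width'],o['ft_force'])
im=load('side7')['color'][240:380,140:320,::-1]; cv2.imwrite('pics/s7.png',cv2.resize(im,None,fx=4.2,fy=4.2,interpolation=cv2.INTER_CUBIC))
```

```text
10.875 [557.31426385 269.39016202 198.18696627] [ 1.33654112  1.1221663  -1.33338826] 55.197506758223746 [ 0.98353798 -0.10379321 -0.46048152]
```

View pics/wrist7.png

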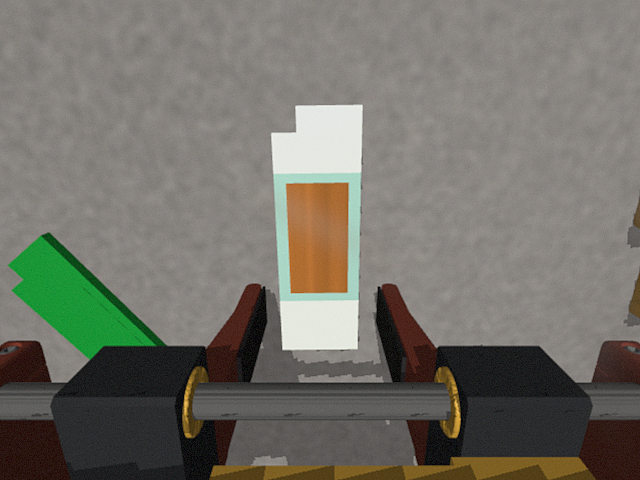

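View pics/s7.png

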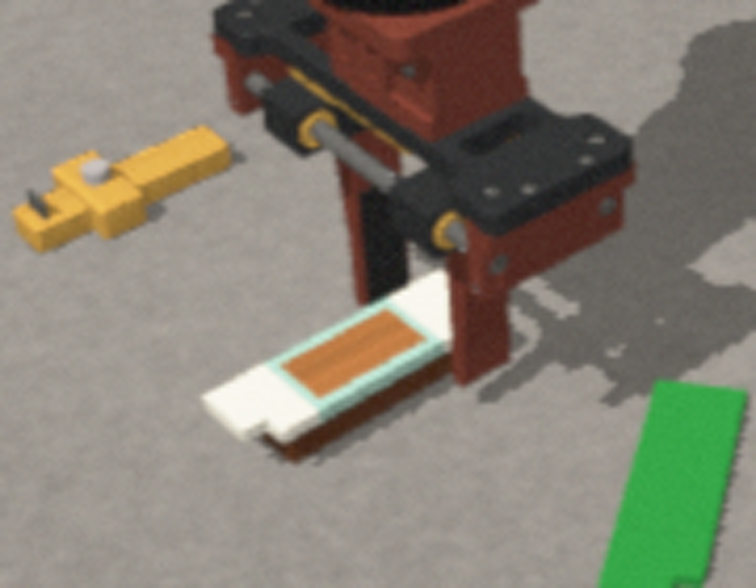

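apply_moves --commands '[[[0, 0, -0.002, 0], [0, 0, -0.002, 0], [0, 0, -0.002, 0], [0, 0, -0.002, 0], [0, 0, -0.002, 0]]]' --gripper 0.0

```text
t: 11.5
ee_pos: [556.9, 269.5, 195.3]
orientation: [1.335, 1.123, -1.334]
ft_force: [-1.3, -1.3, 4.2]
width: 35.2
```

apply_moves --commands '[[[0, 0, 0.005, 0], [0, 0, 0.015, 0], [0, 0, 0.025, 0], [0, 0, 0.025, 0]]]'

```text
t: 12.0
ee_pos: [557.2, 269.6, 221.3]
orientation: [1.337, 1.122, -1.333]
ft_force: [-0.3, -0.2, -0.9]
width: 35.7
```

Run:
```python
from h import *
d=shot('wrist','wrist8');shot('side','side8')
o=readout.get_obs(); print(o['t'],o['ee_pos'],o['orientation'],o['width'],o['ft_force'])
im=load('side8')['color'][240:380,140:320,::-1]; cv2.imwrite('pics/s8.png',cv2.resize(im,None,fx=4.2,fy=4.2,interpolation=cv2.INTER_CUBIC))
```

```text
12.1 [556.80160237 269.45722293 220.31172402] [ 1.33517245  1.12277843 -1.33428493] 35.66402367161177 [ 1.34509146  0.42964895 -0.91003753]
```

View pics/wrist8.png

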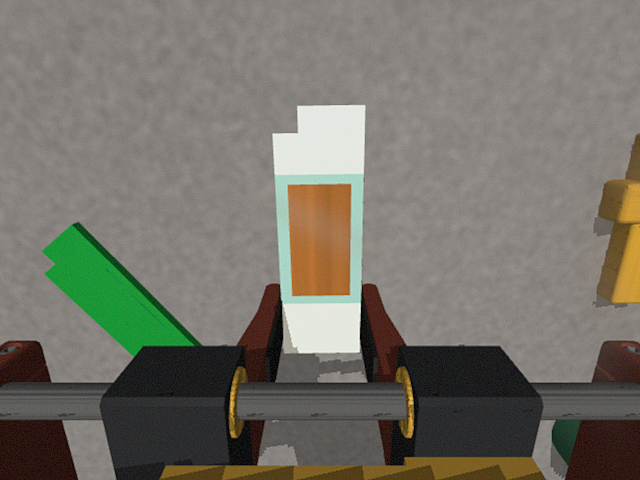

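View pics/s8.png

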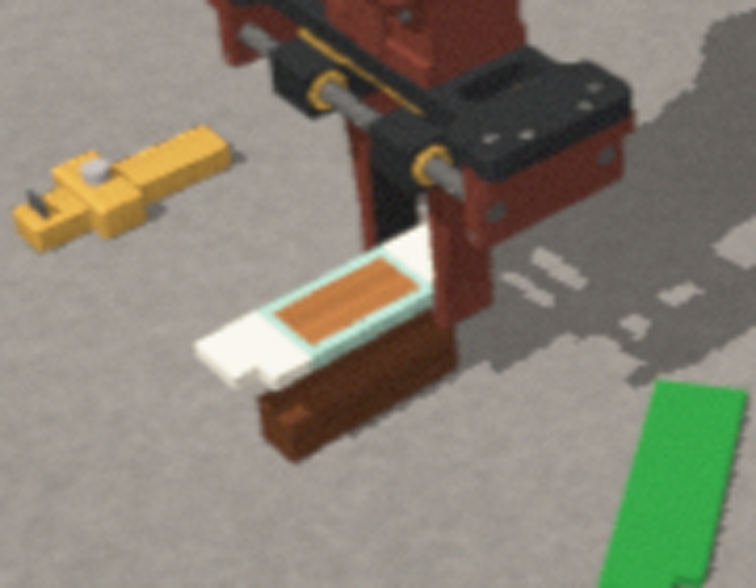

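Run:
```python
from h import *
d=load('side8')
A=unproj(d,(140+295/4.2,240+460/4.2),0);B=unproj(d,(140+456/4.2,240+366/4.2),0);print(A,B,np.linalg.norm(A-B),np.degrees(np.arctan2(*(A-B)[[1,0]])))
u=np.array([.17,.985]); 
print('mid of that side',(A+B)/2, 'center guess',((A+B)/2)[:2]+np.array([.985,-.17])*11)
```

```text
[557.6205969  341.03398693   0.        ] [546.02344112 265.08852134   0.        ] 76.8258274650353 81.31779138460819
mid of that side [551.82201901 303.06125414   0.        ] center guess [562.65701901 301.19125414]
```

apply_moves --commands '[[[-0.003, -0.018, 0, 0], [-0.006, -0.0345, 0, 0], [-0.006, -0.0345, -0.015, 0], [-0.006, -0.0345, -0.023, 0], [-0.006, -0.0345, -0.026, 0], [-0.006, -0.0345, -0.029, 0], [-0.006, -0.0345, -0.029, 0]]]'

```text
t: 12.98
ee_pos: [550.5, 235.0, 190.8]
orientation: [1.333, 1.124, -1.336]
ft_force: [-3.3, -3.2, 5.5]
width: 35.5
```

```bash
cat > look.py <<'E'
from h import *
import sys
n=sys.argv[1]
shot('side','side'+n)
o=readout.get_obs(); print(o['t'],o['ee_pos'],o['orientation'],o['width'],o['ft_force'],o['moment'])
im=load('side'+n)['color'][220:380,140:340,::-1]; cv2.imwrite(f'pics/s{n}.png',cv2.resize(im,None,fx=3.75,fy=3.75,interpolation=cv2.INTER_CUBIC))
E
python3 look.py 9
```

```text
13.025 [550.50217944 234.99061574 190.83069362] [ 1.33289513  1.12350632 -1.33570054] 35.69879321441133 [-1.98457698 -3.34701465  6.11995036] [-0.41857392  0.24342552  0.07354688]
```

View pics/s9.png

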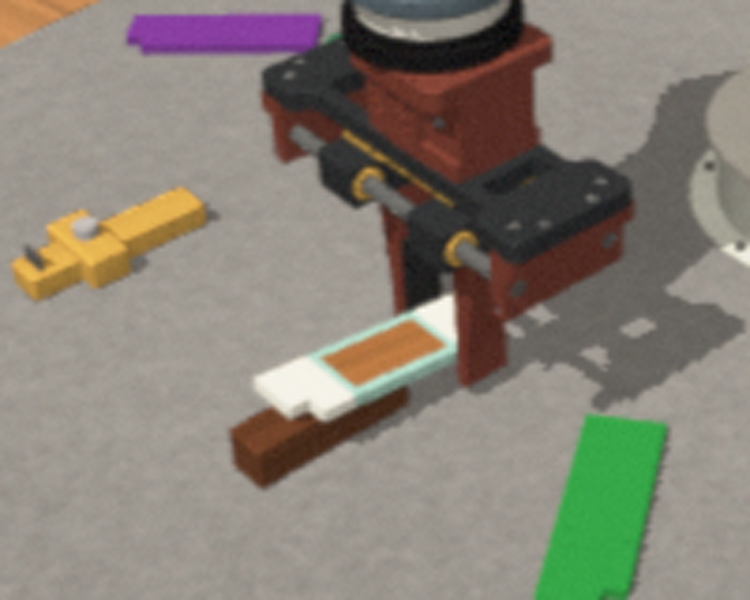

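apply_moves --commands '[[[0, 0, -0.002, 0], [0, 0, -0.0035, 0], [0.001, 0.005, -0.0035, 0], [0.0015, 0.009, -0.0035, 0], [0.002, 0.012, -0.0035, 0], [0.002, 0.012, -0.0035, 0]]]'

```text
t: 13.78
ee_pos: [552.5, 246.2, 187.8]
orientation: [1.331, 1.123, -1.337]
ft_force: [-2.8, -9.6, 11.5]
width: 35.8
```

```bash
python3 look.py 10
```

```text
13.825 [552.53304906 246.18415364 187.76877684] [ 1.33160031  1.12281578 -1.33649374] 35.690963174249084 [ -3.06546233 -10.27694836  12.09699528] [-1.42913398  0.42228497  0.07239778]
```

View pics/s10.png

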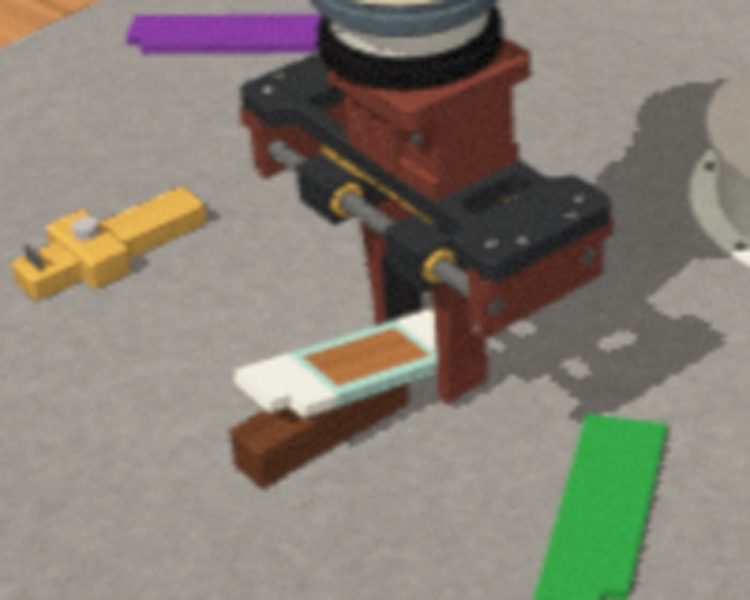

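apply_moves --commands '[[[0.0005, 0.003, 0, 0], [0.001, 0.005, 0, 0], [0.001, 0.007, 0, 0], [0.0015, 0.008, 0, 0], [0.0015, 0.008, 0, 0]]]'

```text
t: 14.45
ee_pos: [553.7, 253.0, 188.0]
orientation: [1.329, 1.122, -1.339]
ft_force: [-4.2, -17.3, 17.9]
width: 35.7
```

```bash
python3 look.py 11
```

```text
14.5 [553.72494526 252.9765592  187.98339638] [ 1.32915364  1.12231646 -1.33855121] 35.80316802482559 [ -3.59447306 -17.57419949  18.28877137] [-2.70810265  0.54181615  0.01842389]
```

View pics/s11.png

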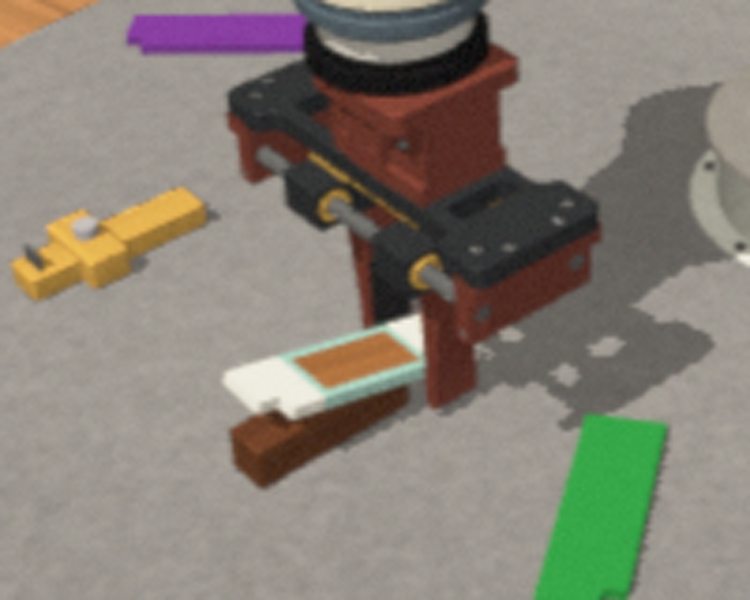

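Run:
```python
from h import *
d=shot('wrist','wrist11')
```

```text
(no output)
```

View pics/wrist11.png

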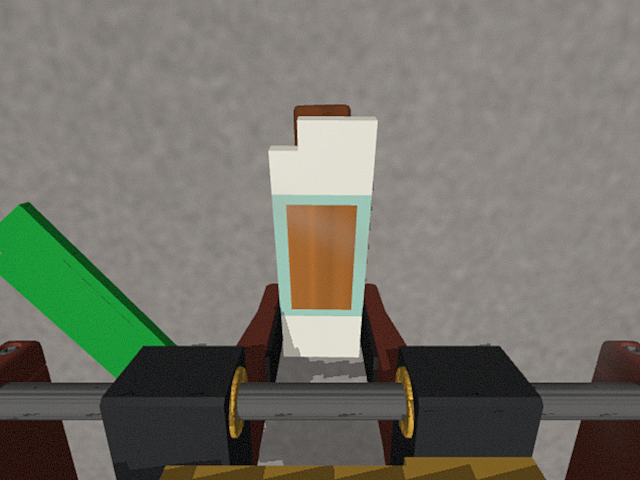

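```bash
cat > fit.py <<'E'
from h import *
def fit(name,obj,img):
    d=load(name); ok,rv,tv=cv2.solvePnP(np.array(obj,float),np.array(img,float),K(d),None)
    Rc=cv2.Rodrigues(np.array(d['rvec'],float))[0]; t=np.array(d['tvec'],float).reshape(3,1)
    R=Rc.T@cv2.Rodrigues(rv)[0]; p=Rc.T@(tv-t)
    e=cv2.projectPoints(np.array(obj,float),rv,tv,K(d),None)[0].reshape(-1,2)-np.array(img)
    print('origin',p.ravel().round(1),'elev',np.degrees(np.arcsin(R[2,0])).round(1),'roll',np.degrees(np.arcsin(R[2,1])).round(1),'yaw',np.degrees(np.arctan2(R[1,0],R[0,0])).round(1),'err',np.abs(e).max().round(1))
    return R,p.ravel()
E
python3 - <<'E'
from fit import *
obj=[(55,-18,6),(55,8,6),(45,8,6),(45,18,6),(29,18,6),(29,-18,6),(-29,18,6),(-29,-18,6),(-55,18,6),(-55,-18,6)]
fit('wrist8',obj,[(365,105),(298,105),(298,133),(273,134),(275,175),(364,175),(282,302),(360,302),(285,352),(360,353)])
R,p=fit('wrist11',obj,[(377,119),(298,119),(298,149),(269,150),(273,195),(372,195),(281,315),(364,315),(283,356),(361,357)])
o=readout.get_obs(); print(R.T@(np.array(o['ee_pos'])-[0,0,170]-p))
E
```

```text
origin [564.4 306.4  47.2] elev 0.1 roll -2.2 yaw 80.9 err 1.2
origin [560.2 286.2  26.1] elev 12.6 roll -0.4 yaw 80.2 err 1.7
[-34.82306175   0.67345168  -0.53792282]
```

apply_moves --commands '[[[0, 0, 0.004, 0], [-0.002, -0.012, 0.004, 0], [-0.005, -0.0275, 0.004, 0], [-0.005, -0.0275, -0.001, 0], [-0.005, -0.0275, -0.003, 0], [-0.005, -0.0275, -0.003, 0]]]'

```text
t: 15.3
ee_pos: [549.3, 227.6, 184.1]
orientation: [1.334, 1.123, -1.335]
ft_force: [0.6, -0.5, -0.5]
width: 35.6
```

```bash
python3 look.py 12
```

```text
15.35 [549.32824106 227.69629122 184.28271271] [ 1.33454164  1.12309923 -1.33469314] 35.60062518878248 [ 0.41746055 -0.31191437 -1.08041939] [-0.08459463 -0.04886291  0.02497489]
```

View pics/s12.png

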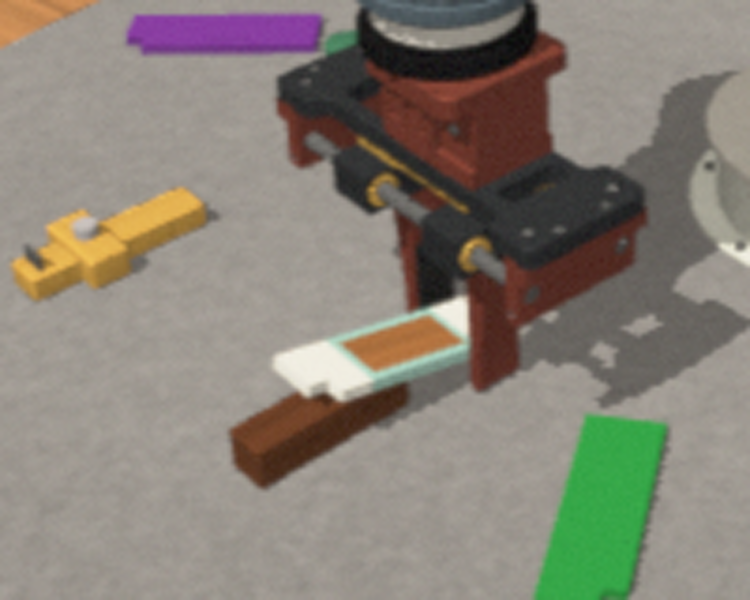

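apply_moves --commands '[[[-0.001, -0.005, 0, 0], [-0.001, -0.005, 0, 0]]]'

```text
t: 15.6
ee_pos: [548.2, 222.2, 184.5]
orientation: [1.335, 1.123, -1.335]
ft_force: [-0.2, 0.5, -1.2]
width: 35.9
```

apply_moves --commands '[[[0, 0, 0, 0], [0, 0, 0, 0], [0, 0, 0, 0]]]' --gripper 0.044

```text
t: 15.98
ee_pos: [548.3, 222.5, 184.5]
orientation: [1.335, 1.123, -1.335]
ft_force: [-0.1, 0.0, -0.0]
width: 43.8
```

```bash
python3 look.py 13; python3 -c "
from h import *
shot('wrist','wrist13')"
```

```text
16.025 [548.33575133 222.49477939 184.55786316] [ 1.33483862  1.12286814 -1.33459618] 44.15264806330105 [ 0.26832002  0.26854309 -0.27723522] [-0.06038894 -0.08516329 -0.01777024]
```

View pics/s13.png

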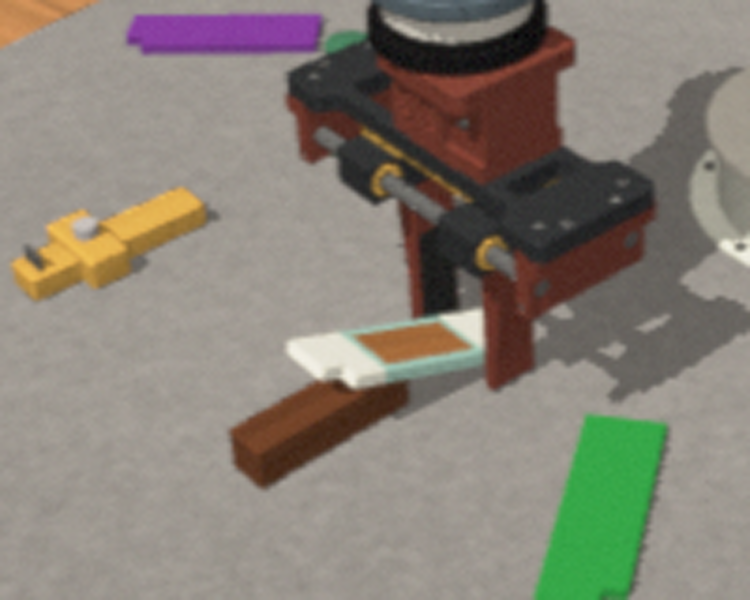

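View pics/wrist13.png

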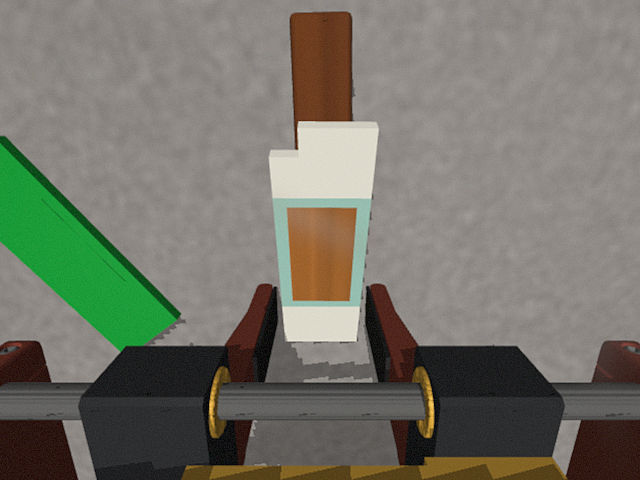

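Run:
```python
from fit import *
obj=[(55,-18,6),(55,8,6),(45,8,6),(45,18,6),(29,18,6),(29,-18,6),(-29,18,6),(-29,-18,6),(-55,18,6),(-55,-18,6)]
R,p=fit('wrist13',obj,[(378,123),(298,123),(298,152),(269,152),(273,199),(372,198),(283,306),(361,306),(286,341),(358,341)])
d=load('wrist13'); 
for l in [(290,14),(352,14)]: print(unproj(d,l,22))
print(R@np.array([-55,0,0])+p)
```

```text
origin [555.5 257.5  19.9] elev 19.6 roll -0.1 yaw 80.1 err 3.6
[559.26021462 343.99512035  22.        ]
[580.28234551 340.31977843  22.        ]
[546.56439519 206.4760457    1.46526347]
```

apply_moves --commands '[[[0, 0, 0, 0], [0, 0, 0.009, 0], [0.003, 0.015, 0.009, 0], [0.006, 0.03, 0.009, 0], [0.0075, 0.0385, 0.009, 0], [0.0075, 0.0385, 0.009, 0]]]' --gripper 0.054

```text
t: 16.82
ee_pos: [555.8, 261.9, 193.3]
orientation: [1.334, 1.124, -1.334]
ft_force: [-1.2, 1.0, -0.1]
width: 53.6
```

```bash
python3 look.py 14; python3 -c "
from h import *
shot('wrist','wrist14')"
```

```text
16.875 [555.5830771  261.41023856 193.26191718] [ 1.3337099   1.12345551 -1.33445523] 53.76878011064055 [ 0.09637996  0.45450249 -0.3242194 ] [-0.06008347 -0.09461661  0.01747336]
```

View pics/s14.png

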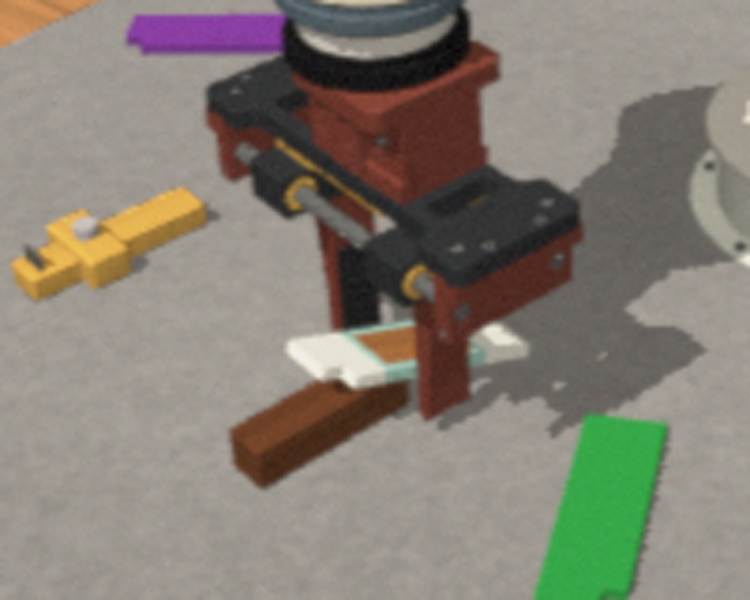

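View pics/wrist14.png

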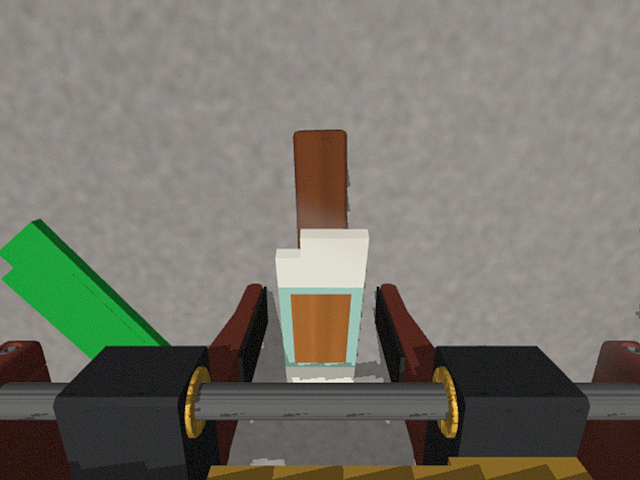

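Run:
```python
from fit import *
d=load('wrist14'); o=readout.get_obs(); T=np.array(o['ee_pos']); R=cv2.Rodrigues(np.array(o['orientation']))[0]
for s in (150,156,163,175,182):
  print(s,[proj(d,[T+R@np.array([s,j,-10])])[0].round(1).tolist() for j in (-27,27)], 'at slide edge',[proj(d,[T+R@np.array([s,j,-10])])[0].round(1).tolist() for j in (-18,18)])
obj=[(55,-18,6),(55,8,6),(45,8,6),(45,18,6),(29,18,6),(29,-18,6),(-29,18,6),(-29,-18,6)]
R2,p=fit('wrist14',obj,[(368,231),(301,231),(301,250),(277,251),(279,290),(363,289),(286,363),(358,363)])
print(R2.T@(T-[0,0,169]-p))
```

```text
150 [[253.1, 320.7], [386.1, 320.7]] at slide edge [[275.3, 320.7], [363.9, 320.7]]
156 [[255.7, 313.4], [383.7, 313.4]] at slide edge [[277.0, 313.4], [362.3, 313.4]]
163 [[258.4, 305.5], [381.1, 305.5]] at slide edge [[278.9, 305.5], [360.6, 305.5]]
175 [[262.6, 293.5], [377.1, 293.5]] at slide edge [[281.7, 293.5], [358.0, 293.5]]
182 [[264.8, 287.2], [375.0, 287.2]] at slide edge [[283.2, 287.2], [356.6, 287.2]]
origin [555.8 258.   18.7] elev 19.4 roll -0.7 yaw 80.3 err 7.2
[4.61174638 0.77437161 4.23241476]
```

apply_moves --commands '[[[0, 0, 0, 0], [0, 0, 0, 0], [0, 0, 0, 0], [0, 0, 0, 0], [0, 0, 0.01, 0], [0, 0, 0.03, 0], [0, 0, 0.06, 0], [0, 0, 0.06, 0]]]' --gripper 0.0

```text
t: 17.92
ee_pos: [556.9, 261.5, 257.0]
orientation: [1.34, 1.121, -1.329]
ft_force: [0.7, 0.9, -1.0]
width: 35.9
```

apply_moves --commands '[[[0.008, 0.048, 0, 0], [0.016, 0.096, 0, 0], [0.0245, 0.1447, 0, 0], [0.0245, 0.1447, -0.02, 0], [0.0245, 0.1447, -0.04, 0], [0.0245, 0.1447, -0.051, 0], [0.0245, 0.1447, -0.051, 0]]]'

```text
t: 18.8
ee_pos: [579.9, 404.3, 200.8]
orientation: [1.333, 1.123, -1.338]
ft_force: [-0.1, -1.2, -0.5]
width: 35.6
```

```bash
python3 look.py 15; python3 -c "
from h import *
shot('wrist','wrist15')"
```

```text
18.85 [580.36944519 404.65465878 201.89187477] [ 1.33436665  1.12246909 -1.33682264] 35.83247948668035 [ 0.48530892  0.00275608 -0.31368525] [-0.02423292 -0.02275421  0.05533089]
```

View pics/s15.png

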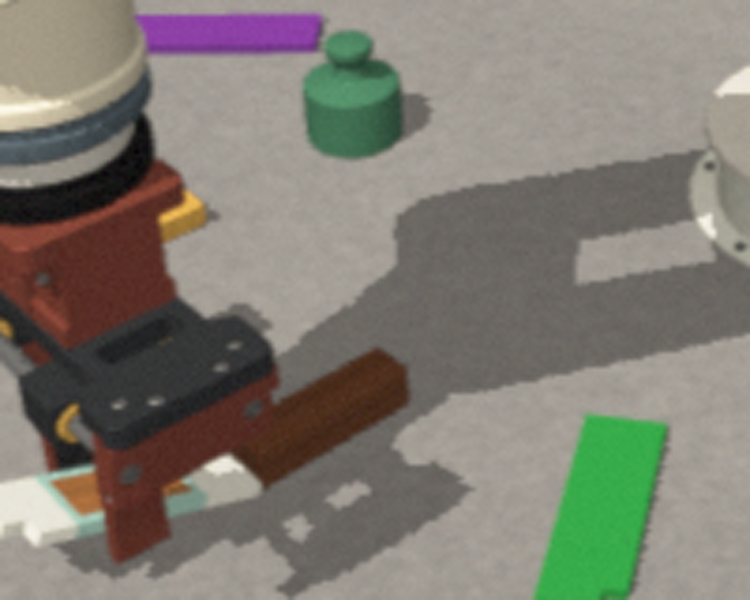

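View pics/wrist15.png

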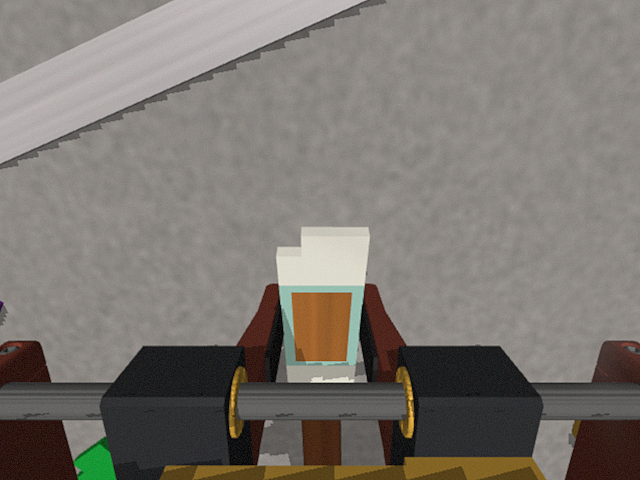

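apply_moves --commands '[[[-0.0005, -0.003, 0, 0], [-0.001, -0.006, 0, 0], [-0.0015, -0.009, 0.003, 0], [-0.002, -0.012, 0.006, 0], [-0.002, -0.012, 0.006, 0]]]'

```text
t: 19.52
ee_pos: [578.6, 395.1, 209.8]
orientation: [1.34, 1.124, -1.331]
ft_force: [-0.4, 7.8, -2.1]
width: 35.6
```

```bash
python3 look.py 16; python3 -c "
from h import *
shot('wrist','wrist16')"
```

```text
19.575 [578.53390367 395.14166629 209.67962779] [ 1.33969431  1.12416652 -1.33136228] 35.229380784834845 [-0.57222272  7.84903563 -2.76130787] [ 1.5463096  -0.01555724 -0.11288543]
```

View pics/s16.png

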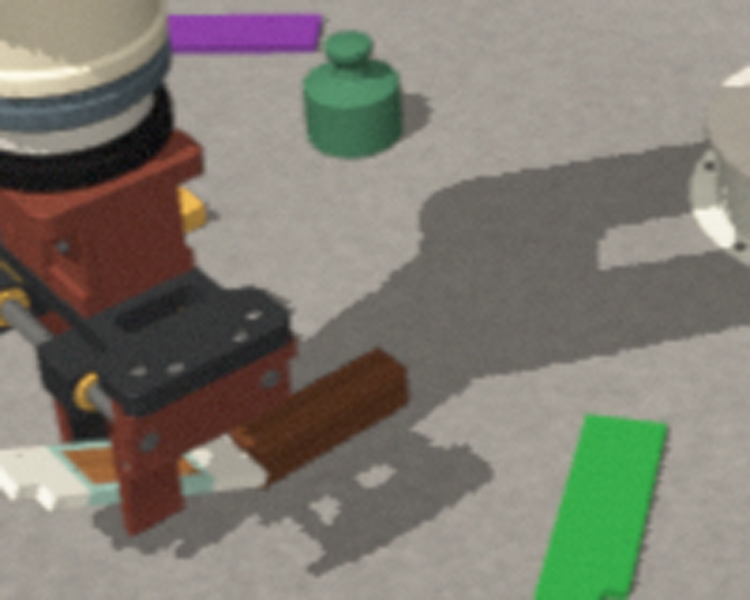

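View pics/wrist16.png

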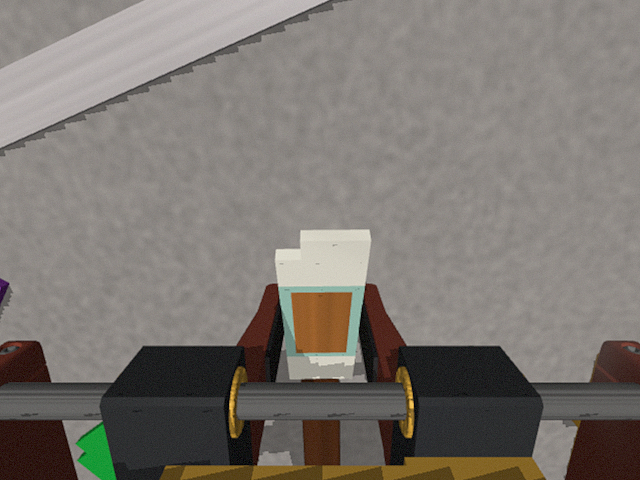

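apply_moves --commands '[[[-0.0005, -0.003, 0.003, 0], [-0.001, -0.006, 0.006, 0], [-0.0015, -0.009, 0.01, 0], [-0.0015, -0.009, 0.01, 0]]]'

```text
t: 20.12
ee_pos: [577.0, 385.9, 219.7]
orientation: [1.339, 1.124, -1.332]
ft_force: [-0.7, 6.4, -0.5]
width: 35.8
```

```bash
python3 look.py 17; python3 -c "
from h import *
shot('wrist','wrist17')"
```

```text
20.175 [576.99346573 385.94821928 219.70847405] [ 1.33924976  1.12400971 -1.33173022] 35.78241217947065 [-0.93037053  6.01638151 -1.34848893] [ 1.36273358  0.0618231  -0.13128833]
```

View pics/s17.png

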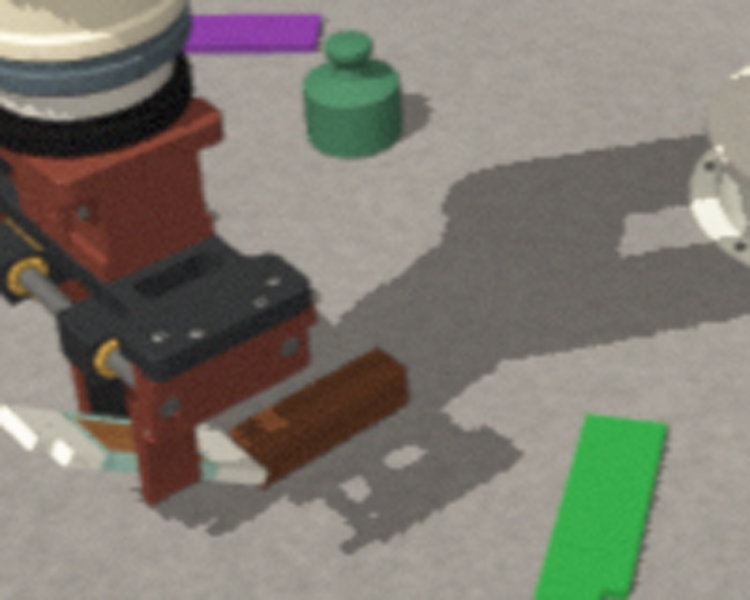

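View pics/wrist17.png

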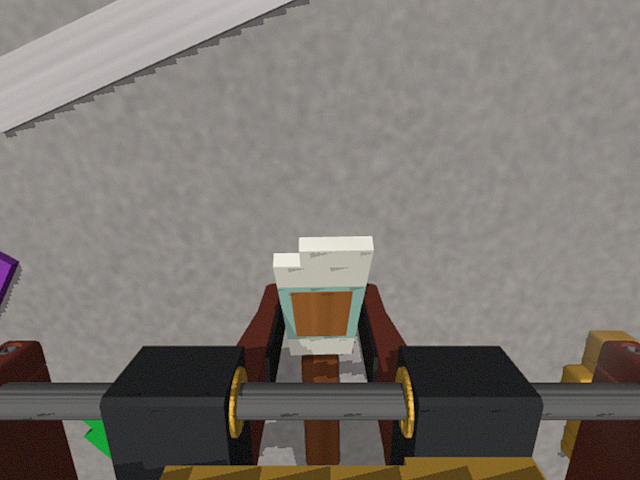

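Run:
```python
from fit import *
obj=[(55,-18,0),(55,8,0),(55,-18,6),(55,8,6),(45,18,0),(29,18,6),(29,-18,6),(-29,18,6),(-29,-18,6)]
R,p=fit('wrist17',obj,[(373,237),(299,238),(372,250),(299,252),(274,254),(278,289),(365,288),(286,339),(355,338)])
o=readout.get_obs();T=np.array(o['ee_pos']); print(R.T@(T-[0,0,168]-p), R@[-55,0,0]+p)
d=load('wrist17'); im=cv2.resize(d['color'][220:370,250:390,::-1],None,fx=4,fy=4,interpolation=cv2.INTER_CUBIC); cv2.imwrite('pics/z17.png',im)
```

```text
origin [578.3 389.2  43.1] elev 37.0 roll 1.1 yaw 79.7 err 1.4
[2.46409773 0.86537574 8.875192  ] [570.39648077 345.92839577  10.04669672]
```

View pics/z17.png

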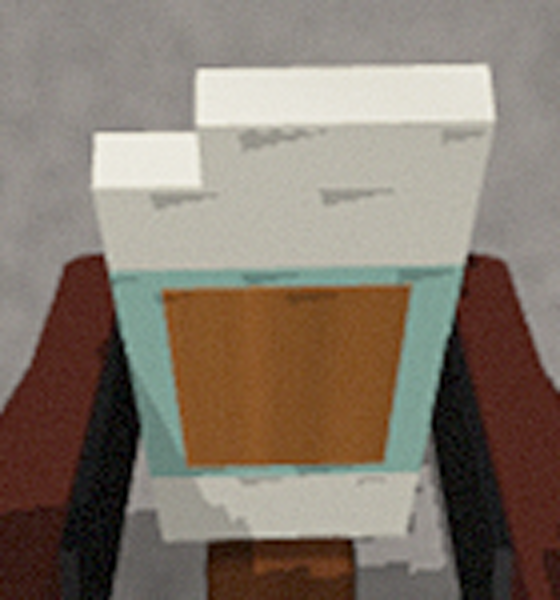

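apply_moves --commands '[[[-0.0003, -0.002, 0.002, 0], [-0.0005, -0.004, 0.005, 0], [-0.0005, -0.004, 0.005, 0]]]'

```text
t: 20.6
ee_pos: [576.4, 381.5, 224.3]
orientation: [1.338, 1.124, -1.333]
ft_force: [0.3, 6.0, -1.3]
width: 35.8
```

apply_moves --commands '[[[0.001, 0.006, 0.01, 0], [0.003, 0.015, 0.05, 0], [0.003, 0.015, 0.1, 0], [0.003, 0.015, 0.14, 0], [0.003, 0.015, 0.14, 0]]]'

```text
t: 21.22
ee_pos: [580.2, 396.2, 368.6]
orientation: [1.341, 1.122, -1.328]
ft_force: [0.7, 0.0, -0.8]
width: 35.4
```

```bash
python3 look.py 18; python3 -c "
from h import *
d=shot('wrist','wrist18')
im=cv2.resize(d['color'][220:370,250:390,::-1],None,fx=4,fy=4,interpolation=cv2.INTER_CUBIC); cv2.imwrite('pics/z18.png',im)"
```

```text
21.275 [579.52618746 395.72186015 365.87510417] [ 1.33763349  1.12214911 -1.33156826] 35.50152107545942 [ 0.40708932  0.3777454  -0.07630408] [-0.0646687  -0.08845377 -0.04300174]
```

View pics/z18.png

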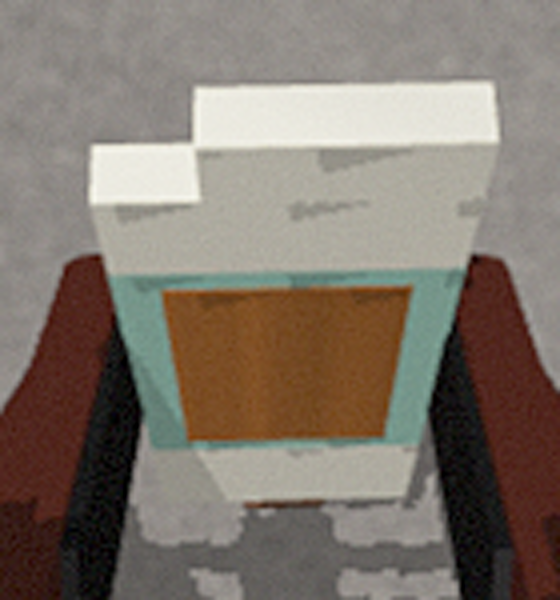

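Run:
```python
from fit import *
obj=[(55,-18,0),(55,8,0),(55,-18,6),(55,8,6),(45,18,0),(45,18,6),(29,18,6),(29,-18,6),(-29,18,6),(-29,-18,6)]
px=[(495,83),(194,87),(497,143),(198,149),(92,147),(92,204),(110,273),(462,268),(150,448),(417,445)]
R,p=fit('wrist18',obj,[(250+x/4,220+y/4) for x,y in px])
o=readout.get_obs();T=np.array(o['ee_pos']); print(T,p-T)
```

```text
origin [581.3 400.5 188.8] elev 41.1 roll 1.1 yaw 79.7 err 0.8
[579.03879063 395.42007312 363.9202662 ] [   2.31095235    5.10050642 -175.07503879]
```

apply_moves --commands '[[[-0.005, -0.02, 0, 0], [-0.015, -0.055, 0, 0], [-0.026, -0.1, 0, 0], [-0.037, -0.145, 0, 0], [-0.048, -0.19, 0, 0], [-0.06, -0.235, 0, 0], [-0.072, -0.28, 0, 0], [-0.083, -0.325, -0.005, 0]]]'

```text
t: 22.32
ee_pos: [495.1, 69.2, 357.2]
orientation: [1.333, 1.124, -1.337]
ft_force: [0.1, 0.1, -0.4]
width: 36.0
```

apply_moves --commands '[[[-0.008, -0.032, -0.003, 0], [-0.013, -0.053, -0.005, 0], [-0.0165, -0.064, -0.006, 0], [-0.0175, -0.067, -0.006, 0], [-0.0175, -0.067, -0.006, 0], [-0.0175, -0.067, -0.006, 0], [-0.0175, -0.067, -0.006, 0]]]'

```text
t: 23.2
ee_pos: [478.9, 4.1, 352.5]
orientation: [1.334, 1.123, -1.334]
ft_force: [-0.5, 0.1, -0.7]
width: 35.1
```

Run:
```python
from h import *
shot('side','side20'); d=shot('wrist','wrist20'); shot('top','top20')
o=readout.get_obs(); print(o['t'],o['ee_pos'],o['width'],o['ft_force'],np.abs(o['qvel']).max())
im=cv2.resize(d['color'][220:370,250:390,::-1],None,fx=4,fy=4,interpolation=cv2.INTER_CUBIC); cv2.imwrite('pics/z20.png',im)
for l in ['cover_seat','funnel_rim','weight','scratch_stock','awl','slide']: print(l,[(np.round(x['position']).tolist(),round(x['conf'],2)) for x in models.place_of('side',l)])
```

```text
23.35 [478.83656227   3.89161108 352.54297327] 35.75768205816567 [-0.64750287 -0.48341649 -1.15078939] 0.002164286804171668
cover_seat [([484.0, 13.0, 38.0], 0.65)]
funnel_rim []
weight [([719.0, 123.0, -6.0], 0.66), ([732.0, -205.0, -1.0], 0.48)]
scratch_stock [([737.0, 267.0, -1.0], 0.82)]
awl [([729.0, -202.0, -0.0], 0.65)]
slide [([352.0, 393.0, -5.0], 0.95), ([477.0, 12.0, 178.0], 0.85), ([432.0, 270.0, 0.0], 0.85), ([853.0, 98.0, 2.0], 0.85)]
```

View pics/side20.png

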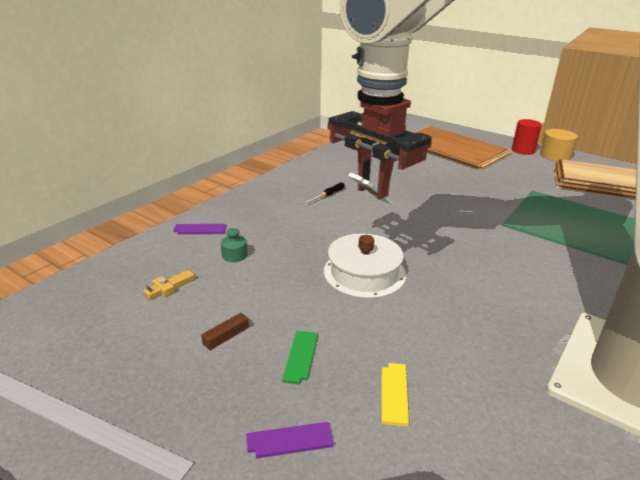

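View pics/wrist20.png

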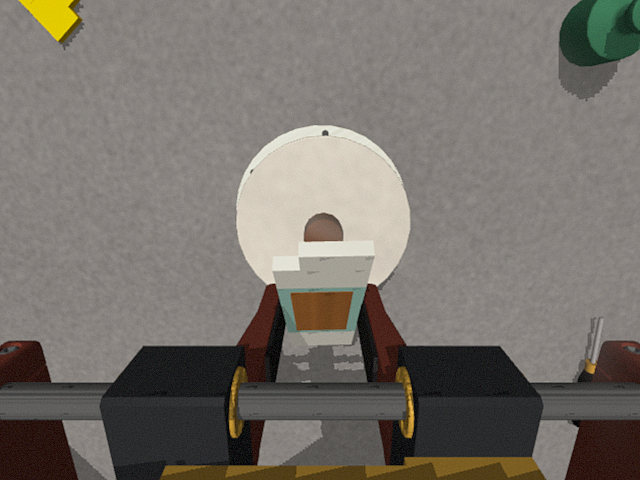

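View pics/z20.png

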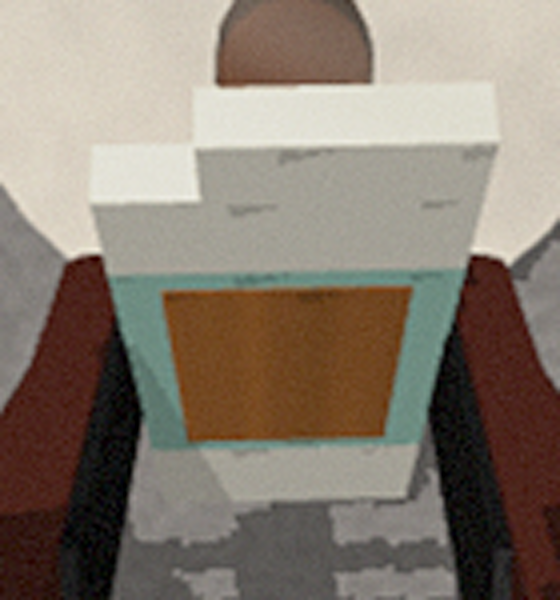

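```bash
python3 -c "
from h import *
print(workorder.close_job())"
```

```text
the job is handed in; nothing more can be done
None
```

The cover is seated on the funnel, and the slide is held above its knob, sloping at about 41°. I handed the job in at about 23.4 s of the 54 s; no verdict was given.

- **Cover:** I gripped it by the knob, set it down on the rim and let go. The side picture shows it seated and level. My picture measurements put it within about 1–2 mm of centre, and I did not measure it again at the end. The trained network gave cover_seat at (484, 13, 38) from the side camera. That is about 5 mm from the funnel centre measured with the wrist camera (481.5, 9.7), close to the network's 4 mm accuracy.
- **Slide:** The tool could not be tilted, so I sloped the slide against its block:
  - I gripped it near the plain end and pressed it on the block's edge, but this gave only about 13° before it began slipping up in the pads.
  - I then leaned it on the block at about 20° and gripped it again near its middle.
  - Last, I pushed its plain end against the block's end face to steepen it, and carried it over the cover.
- **Fingers and label:** The fingers stayed on the clear middle and the plain end. I judged the gap to the label from the pictures.
- **Last checks:**
  - The last fit of the slide, made before carrying it over, gave a slope of 41° and a roll of 1°, with the label end up and the label face on top. Its outline between the fingers looked the same after the carry.
  - The trained network put the slide at (477, 12, 178), about 100 mm above the knob, with nothing else touching it.
  - The joints were still.
  - The weight, scratch stock and awl were found where they started, to within the network's error.

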